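# Dock the detector tray and throw its toggle clamp with the extension bar

### The arm

A 7-joint arm with a two-finger parallel gripper is mounted at the origin on the work surface. World frame = base frame: x ahead of the robot, y to its left, z up, the work surface at z = 0. Lengths are in m, angles in degrees, forces in N, time in s.
With the tool pointing down it reaches from about 0.425 to 0.875 m from the base axis. Payload 4.7 kg.
Tool frame: the origin (TCP) lies between the finger pads; the fingertips stand 14 mm ahead of it and the grasp point (between the pads) lies 5 mm behind it (env.tip_reach is the distance from the TCP to the fingertips, in m); z points along the fingers, y is the direction in which the jaws open and shut (so a half turn about z gives the same grasp; the last joint's range is limited). The gripper opens to 87 mm and grips with 3 to 60 N. Pads are 19 mm wide; open, the fingers measure 117 mm over their backs; the gripper's body (75 mm by 190 mm) begins 51 mm behind the grasp point.
Start: joints at [-73.218, 18.392, -4.016, 83.108, 1.295, 78.541, -3.26], TCP at [0.179, 0.625, 0.237] pointing down, gripper open.
Joint ranges: [-163.93, 163.93], [-17.29, 119.83], [-79.2, 71.16], [3.27, 140.29], [-89.18, 269.18], [5.43, 117.66], [-154.24, 154.24]. Speed limits (degrees/s): [147.25, 147.25, 180, 180, 180, 180, 180].

### API

Orientations are given as [roll, pitch, yaw] about the fixed x, y, z axes, in that order (R = Rz(yaw) Ry(pitch) Rx(roll)).
In Python, from cell import env gives the robot as it stands. The module is installed in compiled form; this text tells all that it offers.
- The arm moves only by the shell command python3 -m pendant 'ROWS' [FORCE]. ROWS is JSON, a list of rows, each an object of numbers: "rx", "ry", "rz": the turn, a rotation vector about the tool's x, y, z in degrees; "tx", "ty", "tz": the shift along the tool's x, y, z in mm; "jaw": the finger opening in mm, from 0 to 87. In form: [{"rx": .., "ry": .., "rz": .., "tx": .., "ty": .., "tz": .., "jaw": ..}, ...]. A call has 1 to 20 rows; each row shifts and turns the commanded pose from where the row before left it, along the tool's axes as they then stand; what a row does not reach is not made up. A row lasts 1/12 s, in which the tool goes at most 41.7 mm and 7.16 degrees, less where a joint would pass 70% of its speed; a pose out of reach is approached as far as the arm can. A call with a gripper value outside its range is refused whole. The fingers move at their own pace and stop on an object; FORCE is the grip in N (left out, the last holds). Time passes only in rows, so rows that do not move let the fingers close. It gives the time, the measured TCP pose, the force and the opening at its end, in the units of the state.
- env.get_obs(): the state, without advancing time (a new reading comes with each control period).
- env.read_camera(name): name is "side" or "top" or "wrist"; returns a dict with "img" (384x512x3 uint8, red, green, blue), "range_z" (384x512 float32, m along the optical axis (not along the pixel's ray), 0 where there is no reading), "vertical_fov" (degrees; the focal length in pixels is half the picture's height over the tangent of half this angle, whatever the lens; pixels are square), "cx", "cy" (the principal point, pixels), "world_to_cam" (4x4, takes a point from world to camera coordinates). Camera axes: x right, y up, looking along -z (the intrinsics and any distortion apply to the point x, -y, -z); pixel columns grow to the right and rows downward; lengths in m; the calibration is good to about 2 mm. A picture is of the moment at which its call begins.
- env.sign_off(): hands the job in, once; it reports no verdict.
The state is a dict: "time_s": time; "qpos": joint angles; "joint_velocities": joint speeds; "effort": joint torques, N m; "tool_pos": TCP position; "tool_rot": TCP orientation; "force": force on the tool from outside, world axes, zero at the start; "wrist_torque": the same for the moment, N m; "grip_width": finger opening in m.
Only numpy, scipy, OpenCV 4.12 (cv2) and the standard library are available. Lean on these libraries where they do the work, as an engineer would, in place of code of your own. Each camera call takes 0.05 s, during which the arm holds its last target.

### The job

Slide the loaded detector tray fully home into its dock. Then take the extension bar from its wooden stand, slip it all the way down over the short leaning clamp handle and throw the clamp past its dead point until it snaps shut; never push the clamp handle with the gripper itself. Finally pull the bar off, stand it upright back in its stand and let go, leaving the bottle, jar and wrench as they are.

Things in the scene. Friction and masses are not known exactly. Their poses are not given: they have to be found in the camera images.
- dock: Fixed aluminium plate 12 mm thick with two guide rails, a black slotted hood (top 90 mm above the bench) and a steel toggle clamp. Origin on the bench; x across the rails, away from the robot; y along the rails, the way the tray slides in. In mm: plate x -70..135, y -170..100; rails y -120..35 at x 7 and 133, tops z 33; hood y 33..95, x 1..139. Place and yaw (within 0.2 rad) vary.
- tray_home (a point): Where the tray's origin lies when it is home against the stop, to within 3 mm: in the dock frame at x 70, y 0, z 12 mm. The stop face inside the hood lets the tray go up to 3 mm beyond this point.
- tray: Aluminium tray, 110 (x) x 160 (y) x 10 mm, about 0.6 kg, with a black detector block 52 x 62 x 22 mm bolted on and an upright tab at its outer (-y) end. Loose but captive between the rails (2 mm play a side). Starts 45 to 85 mm short of home; slides with a few newtons of friction. Origin: centre of its underside; its y points into the dock.
- tray_tab (a point): Centre of the outer (-y) face of the tray's upright tab (60 mm wide, 8 mm thick, its top 50 mm above the tray's underside, so 62 mm above the bench); this point is 78 mm behind the tray's origin and 30 mm above its underside. Push here towards the dock's +y.
- clamp_pivot (a point): Pivot of the clamp handle, on the dock at x -25, y 0, z 75 mm of the dock frame. The handle turns about the dock's y axis through this point.
- clamp_handle (a joint): Handle angle, rad: 0 = open (leaning 0.50 rad from vertical to the dock's -x, towards the robot; rubber-footed clamp arm raised), growing as it swings up and over to the dock's +x; vertical at 0.50, which is the dead point, shut against its stop at 0.72. A spring pushes it open before the dead point and shut beyond it, with at most about 1.6 N m at the pivot.
- handle_stub: The clamp handle: a round steel rod of 16 mm diameter with a rounded end, rising from a collar of 34 mm diameter. Origin at the pivot, its z along the rod away from the pivot, y the hinge axis. The collar's upper face is 35 mm, the tip 92 mm from the pivot.
- stub_root (a point): On the rod's axis at the collar's upper face, 35 mm from the pivot; the open end of the bar rests here when it is slipped fully on.
- stub_tip (a point): Tip of the handle rod, 92 mm from the pivot.
- bar: Extension bar: dark square steel tube, 32 x 32 mm outside, 160 mm long, about 0.3 kg, upright in the stand, sides within 0.1 rad of the pocket's. Its lower end is open: a socket 24 x 24 mm, 62 mm deep (4 mm play a side on the rod); the rest is solid, with a black grip sleeve at z 108..158 mm. Origin: centre of its open lower end; z along the bar to its closed top.
- bar_top (a point): Centre of the bar's closed top, 160 mm from its open end.
- stand: Fixed block of light wood, foot 90 x 90 x 12 mm, block 76 x 76 mm, top 54 mm above the bench, with one square pocket 44 x 44 mm and 42 mm deep, open at the top. Origin: centre of its underside; the pocket's sides are parallel to its x and y axes.
- stand_floor (a point): Centre of the pocket's floor, 12 mm above the bench; the bar's open end stands here.
- bottle: Bystander: amber bottle with green cap, 76 mm across, 170 mm tall; origin at the centre of its underside.
- jar: Bystander: white plastic jar, 68 mm across, 85 mm tall; origin at the centre of its underside.
- wrench: Bystander: wrench of 160 mm lying on the bench between the robot and the jar.
Things that resemble listed ones, but are neither listed nor needed, are in the scene too. What is meant by the bar is not orange, and is the smaller of those in its own colour.

How it is judged (in metres and radians):
On the way, in this order (a step that is already met when the one before it is completed fails the run):
1. the tray is home in the dock (y of tray in the frame of tray_home above -0.003 m), for 0.2 s.
2. the clamp is thrown shut with the bar slipped fully over its handle (value of joint clamp_handle above 0.65 rad and distance between bar and stub_root below 0.02 m and angle between the z axis of bar and the z axis of handle_stub, either way round below 0.35 rad), for 0.1 s.
At the end, for the whole second after the job is handed in: The tray is home (within 3 mm of the mark, or nearer the stop), the clamp handle is shut beyond its dead point (above 0.65 rad), and the bar stands upright at rest on the floor of the stand's pocket (within 15 mm of its centre, 8 mm of its floor, 0.2 rad of vertical), released (y of tray in the frame of tray_home above -0.003 m and value of joint clamp_handle above 0.65 rad and horizontal distance between bar and stand_floor below 0.015 m and height (world z) of bar below 0.02 m and angle between bar's own z axis and vertical below 0.2 rad and linear speed of each of bar, tray below 0.02 m/s); the robot touches nothing.
It fails at once if the gripper or arm pushes the clamp handle directly (contact force between any of the fingers, the arm and handle_stub above 2 N).
It fails at once if a bystander is disturbed (distance of any of bottle, jar, wrench from where it was at the start of the episode above 0.03 m).
It also fails if it takes over 61 s, if anything falls off the work surface, if the arm or the gripper's body presses on something with over 40 N, if the wrist force passes 120 N, or if a joint passes its speed limit or range.

## Working session

There is one attempt and no reset: what is moved stays moved. The work goes in short steps, Python scripts to look and compute and a shell command to move; the robot and the scene stay as the last step left them, time stands still between calls to the robot, and variables do not carry over. Pictures are saved under pics/ and viewed, and the job is handed in when it is done.

```bash
mkdir -p pics; cat > h.py <<'E'
import numpy as np, cv2
from cell import env
def K(c):
    f=c["img"].shape[0]/2/np.tan(np.radians(c["vertical_fov"])/2); return f,c["cx"],c["cy"]
def cast(c,u,v,z):
    f,cx,cy=K(c); M=np.linalg.inv(c["world_to_cam"]); d=M[:3,:3]@np.array([(u-cx)/f,-(v-cy)/f,-1]); o=M[:3,3]
    return o+d*(z-o[2])/d[2]
def cloud(c):
    f,cx,cy=K(c); M=np.linalg.inv(c["world_to_cam"]); r=c["range_z"]; v,u=np.mgrid[:r.shape[0],:r.shape[1]]
    p=np.stack([(u-cx)/f*r,-(v-cy)/f*r,-r],-1); w=p@M[:3,:3].T+M[:3,3]; w[r==0]=np.nan; return w
def proj(c,p):
    f,cx,cy=K(c); q=c["world_to_cam"]@np.append(p,1); return cx+f*q[0]/-q[2], cy-f*q[1]/-q[2]
def save(n,img,s=1):
    cv2.imwrite("pics/"+n+".png",cv2.resize(img[...,::-1],None,fx=s,fy=s,interpolation=cv2.INTER_CUBIC))
E
python3 - <<'E'
from h import *
import pickle
d={}
for n in ["side","top","wrist"]:
    c=env.read_camera(n); d[n]=c; save(n+"0",c["img"],1.5); print({k:v for k,v in c.items() if k not in("img","range_z")}, (c["range_z"]>0).mean())
pickle.dump(d,open("c0.pkl","wb"))
print(env.get_obs(),env.tip_reach)
E
```

```text
{'vertical_fov': 56.373028794958856, 'cx': 253.80753660410952, 'cy': 187.78644762996058, 'world_to_cam': array([[ 0.96389087, -0.26626555,  0.00412918, -0.46444491],
       [ 0.14549764,  0.5395669 ,  0.82927559, -0.18783862],
       [-0.22303549, -0.79873038,  0.55882462, -1.00193107],
       [ 0.        ,  0.        ,  0.        ,  1.        ]])} 0.9960123697916666
{'vertical_fov': 55.35806759413735, 'cx': 248.96557438988145, 'cy': 187.22535318591017, 'world_to_cam': array([[-0.007736  , -0.99993693, -0.00814182,  0.02519878],
       [ 0.99762643, -0.00827473,  0.06835964, -0.49691428],
       [-0.0684227 , -0.00759366,  0.99762752, -1.25275363],
       [ 0.        ,  0.        ,  0.        ,  1.        ]])} 0.9961039225260416
{'vertical_fov': 70.47081738804077, 'cx': 260.97979009424876, 'cy': 192.47040157570626, 'world_to_cam': array([[ 0.27466159,  0.96153903, -0.00192458, -0.65019042],
       [-0.9186709 ,  0.26182436, -0.29579008,  0.03571387],
       [-0.28390981,  0.08301023,  0.95525103, -0.3922605 ],
       [ 0.        ,  0.        ,  0.        ,  1.        ]])} 0.9959004720052084
{'time_s': 0.15, 'qpos': array([-73.21768553,  18.43062505,  -4.01615173,  83.1560956 ,
         1.2965047 ,  78.54132605,  -3.2604769 ]), 'joint_velocities': array([-0.09625373, -0.10525307, -0.02026578, -0.19488826, -0.05849351,
       -0.03082   , -0.10918482]), 'effort': array([ 2.91981059e-04, -4.91795683e+01, -4.04402381e-01, -3.12877786e+01,
       -6.39392040e-02,  4.04961419e-02,  1.22105353e-04]), 'tool_pos': array([0.17882764, 0.62452267, 0.23572197]), 'tool_rot': array([-1.79917253e+02,  6.20542283e-03,  1.64027434e+02]), 'force': array([0.08865538, 0.65988822, 0.07088952]), 'wrist_torque': array([-0.01037496,  0.00379255, -0.02651966]), 'grip_width': 0.08673146383967108} 0.014
```

View pics/top0.png

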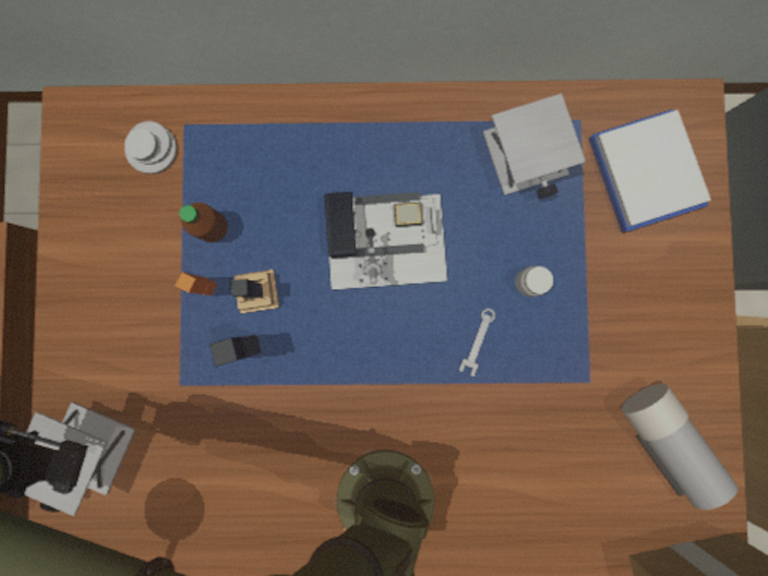

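View pics/side0.png

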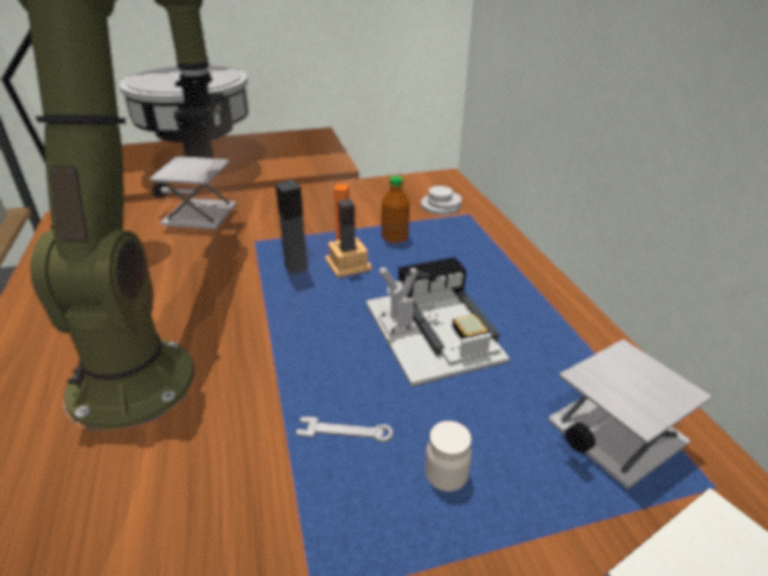

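View pics/wrist0.png

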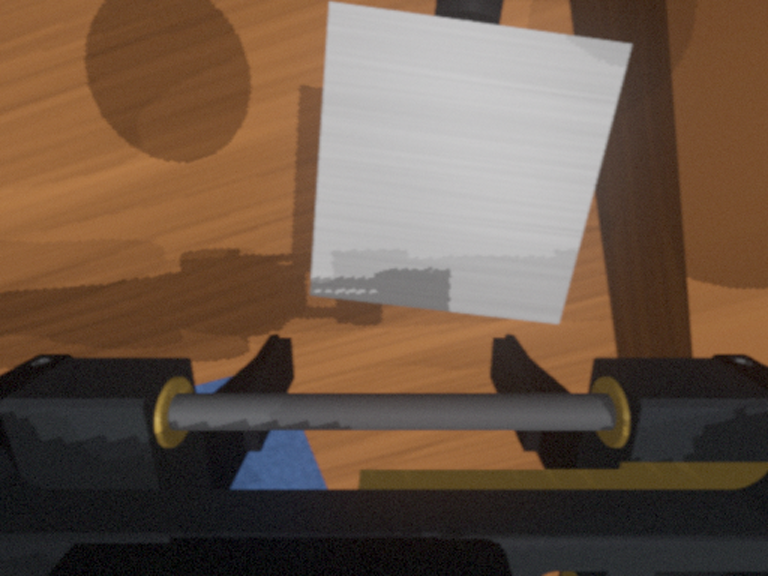

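In the top view, the bar candidates at 1.5x scale are: the dark bar in the wooden stand (240,287), the larger dark bar (235,350) standing free, and the orange bar (195,284). I choose the one in the stand, because it is dark and the smaller of the two dark ones. I'll check it in a crop and measure it.

```bash
python3 - <<'E'
from h import *
import pickle
d=pickle.load(open("c0.pkl","rb"))
a=d["top"]["img"][160:250,110:200]; b=d["side"]["img"][115:190,180:280]
a=cv2.resize(a,(400,400)); b=cv2.resize(b,(533,400)); 
im=np.hstack([a,b])[:,:800]; save("crop1",im)
a=d["top"]["img"][110:200,205:310]; b=d["side"]["img"][165:260,235:345]
im=np.hstack([cv2.resize(a,(400,343)),cv2.resize(b,(397,343))]); save("crop2",im)
w=cloud(d["top"]); 
# flat bench check and raised clusters
z=w[...,2]; print("bench",np.nanmedian(z[230:250,200:280]),np.nanstd(z[230:250,200:280]))
X,Y=w[...,0],w[...,1]
for name,(r0,r1,c0,c1) in {"bar":(180,202,150,170),"stand":(175,212,150,190),"bigbar":(222,245,135,175),"orange":(180,198,115,145),"bottle":(130,165,115,155),"jar":(175,200,340,372)}.items():
    p=w[r0:r1,c0:c1].reshape(-1,3); p=p[p[:,2]>0.03]
    top=p[p[:,2]>np.nanmax(p[:,2])-0.012]
    print(name,"ztop",np.round(np.nanpercentile(p[:,2],[5,50,98]),4),"top centre",np.round((top.min(0)+top.max(0))/2,4),"ext",np.round(np.ptp(top,axis=0),4),len(top))
E
```

```text
bench 0.0005527665935853854 0.0025473001539528485
bar ztop [0.0495 0.1464 0.176 ] top centre [0.4759 0.2947 0.1711] ext [0.0338 0.0318 0.0119] 117
stand ztop [0.0404 0.055  0.1746] top centre [0.4759 0.2947 0.1711] ext [0.0338 0.0318 0.0119] 117
bigbar ztop [0.0566 0.2189 0.2254] top centre [0.3483 0.3127 0.2208] ext [0.0545 0.0517 0.0118] 249
orange ztop [0.0398 0.1457 0.1628] top centre [0.4868 0.4097 0.1607] ext [0.0403 0.0384 0.0116] 116
bottle ztop [0.0468 0.1173 0.1719] top centre [0.6302 0.4035 0.169 ] ext [0.0318 0.0335 0.0111] 103
jar ztop [0.0437 0.0829 0.0888] top centre [ 0.4921 -0.3388  0.0845] ext [0.0564 0.0582 0.0115] 258
```

```bash
python3 - <<'E'
from h import *
import pickle
d=pickle.load(open("c0.pkl","rb"))
for n in ["top","side"]:
    w=cloud(d[n]); p=w.reshape(-1,3); p=p[np.isfinite(p).all(1)]
    def rect(lo,hi,box,label):
        m=(p[:,2]>lo)&(p[:,2]<hi)&(p[:,0]>box[0])&(p[:,0]<box[1])&(p[:,1]>box[2])&(p[:,1]<box[3])
        q=p[m]
        if len(q)<5: print(n,label,len(q));return
        r=cv2.minAreaRect((q[:,:2]*1000).astype(np.float32)); print(n,label,len(q),"c",np.round(r[0],1),"sz",np.round(r[1],1),"ang",round(r[2],2),"z",round(np.median(q[:,2]),4))
    D=(0.3,0.7,-0.2,0.2)
    rect(0.006,0.12,D,"dock all")
    rect(0.084,0.096,(0.3,0.7,0.05,0.2),"hood top")
    rect(0.009,0.015,D,"plate")
    rect(0.05,0.07,(0.4,0.7,-0.15,-0.02),"tab")
    rect(0.027,0.037,(0.4,0.7,-0.15,0.1),"rails")
    rect(0.048,0.06,(0.3,0.5,0.2,0.36),"stand top")
    rect(0.155,0.18,(0.3,0.5,0.2,0.36),"bar top")
E
```

```text
top dock all 4736 c [502.   -0.9] sz [399.7 395.7] ang 89.59 z 0.0213
top hood top 783 c [620.7  92.5] sz [138.2  68.1] ang 4.04 z 0.0894
top plate 1247 c [477.5  13.2] sz [404.1 376.8] ang 8.11 z 0.0119
top tab 63 c [639.7 -75.8] sz [94.4 57.2] ang 81.23 z 0.0603
top rails 458 c [616.6 -11.5] sz [161.4 202.5] ang 3.8 z 0.0321
top stand top 204 c [414.7 282.4] sz [156.7  78. ] ang 13.14 z 0.053
top bar top 157 c [413.4 295.2] sz [ 32.1 159. ] ang 89.19 z 0.1712
side dock all 5225 c [499.6   0.8] sz [399.2 398.7] ang 0.31 z 0.0239
side hood top 428 c [621.3  90.2] sz [137.9  71.7] ang 3.2 z 0.0927
side plate 923 c [486.1 -26. ] sz [422.  285.3] ang 9.65 z 0.014
side tab 172 c [639.1 -78.2] sz [94.4 59.1] ang 83.76 z 0.0547
side rails 487 c [613.3 -26. ] sz [198.9 209.1] ang 14.35 z 0.0347
side stand top 193 c [411.2 289.7] sz [176.   77.8] ang 0.65 z 0.056
side bar top 209 c [406.3 299.1] sz [ 45.2 174.3] ang 84.38 z 0.169
```

View pics/crop1.png

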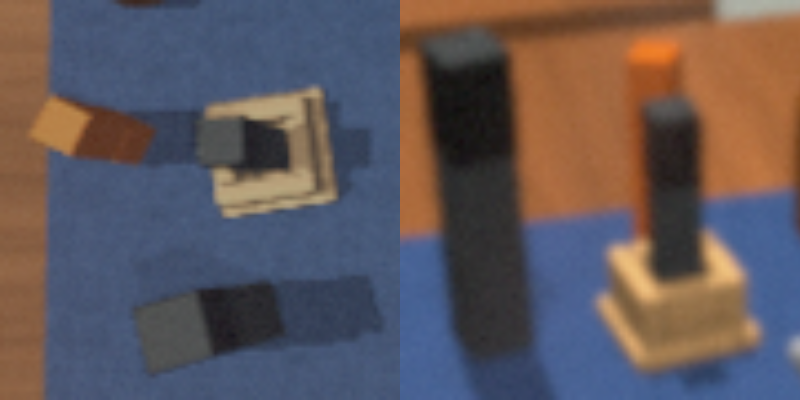

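View pics/crop2.png

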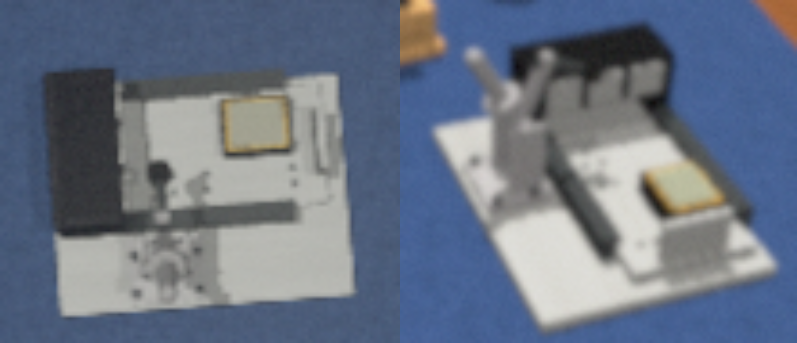

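```bash
python3 - <<'E'
from h import *
import pickle
d=pickle.load(open("c0.pkl","rb")); c=d["top"]; img=c["img"]
hsv=cv2.cvtColor(img,cv2.COLOR_RGB2HSV)
def comp(mask,box):
    m=np.zeros(mask.shape,np.uint8); r0,r1,c0,c1=box; m[r0:r1,c0:c1]=mask[r0:r1,c0:c1]*255
    cs,_=cv2.findContours(m,cv2.RETR_EXTERNAL,cv2.CHAIN_APPROX_NONE); k=max(cs,key=cv2.contourArea); return k[:,0,:].astype(float)
def line(pts): 
    v=cv2.fitLine(pts.astype(np.float32),cv2.DIST_HUBER,0,.01,.01).ravel(); return v[2:],v[:2],np.degrees(np.arctan2(v[1],v[0]))
# plate: bright low sat
pl=(hsv[...,1]<60)&(hsv[...,2]>110)
k=comp(pl,(110,200,205,310))
W=np.array([cast(c,u,v,.012)[:2] for u,v in k])
print("plate px bbox",k.min(0),k.max(0),"W rng",W.min(0),W.max(0))
# near edge (min x): lower boundary
near=np.array([W[k[:,0]==u][np.argmax(k[k[:,0]==u][:,1])] for u in range(226,294)])
print("near edge",line(near))
rt=np.array([W[k[:,1]==v][np.argmax(k[k[:,1]==v][:,0])] for v in range(135,183)])
print("right edge",line(rt))
# hood via depth + dark
w=cloud(c); 
m=(w[...,2]>.08)&(w[...,2]<.1); k=comp(m,(120,180,205,245)); H=np.array([cast(c,u,v,.09)[:2] for u,v in k])
r=cv2.minAreaRect((H*1000).astype(np.float32)); print("hood",r)
# stand outline: wood
wood=(hsv[...,0]<25)&(hsv[...,1]>40)&(hsv[...,2]>110)
k=comp(wood,(170,215,145,195)); S=np.array([cast(c,u,v,.054)[:2] for u,v in k])
print("stand px",cv2.minAreaRect(k.astype(np.float32)),"@.054",cv2.minAreaRect((S*1000).astype(np.float32)))
m=(w[...,2]>.045)&(w[...,2]<.064);k=comp(m,(170,215,145,195)); S=np.array([cast(c,u,v,.054)[:2] for u,v in k]);print("stand depth",cv2.minAreaRect((S*1000).astype(np.float32)))
m=(w[...,2]>.163)&(w[...,2]<.185);k=comp(m,(175,210,145,175)); S=np.array([cast(c,u,v,.172)[:2] for u,v in k]);print("bar depth",cv2.minAreaRect((S*1000).astype(np.float32)))
# side view bar depth points: vertical faces
w2=cloud(d["side"]); m=(w2[...,2]>.065)&(w2[...,2]<.165)&(abs(w2[...,0]-.476)<.04)&(abs(w2[...,1]-.285)<.05)
q=w2[m]; print("bar side pts",len(q),np.percentile(q,[3,50,97],axis=0))
m=(w2[...,2]>.08)&(w2[...,2]<.18)&(w2[...,0]>.4)&(w2[...,0]<.55)&(abs(w2[...,1])<.05)
q=w2[m]; print("clamp pts",len(q)); 
for zz in np.arange(.08,.17,.01):
    s=q[(q[:,2]>=zz)&(q[:,2]<zz+.01)]
    if len(s): print(round(zz,2),len(s),s.min(0).round(3),s.max(0).round(3))
E
```

```text
plate px bbox [219. 129.] [298. 192.] W rng [ 0.48127926 -0.14948956] [0.70172161 0.12561006]
near edge (array([ 0.4892094, -0.0153427], dtype=float32), array([ 0.06921566, -0.99760175], dtype=float32), np.float32(-86.03106))
right edge (array([ 0.6157442 , -0.14016792], dtype=float32), array([0.9977285 , 0.06736284], dtype=float32), np.float32(3.8625312))
hood ((619.9593505859375, 92.07129669189453), (138.38616943359375, 68.35916137695312), 3.8117825984954834)
stand px ((170.21998596191406, 194.04000854492188), (25.597265243530273, 27.0114803314209), 81.8698959350586) @.054 ((473.86383056640625, 286.371337890625), (86.37652587890625, 90.85771179199219), 8.288782119750977)
stand depth ((475.71240234375, 294.90960693359375), (75.60430908203125, 76.6216049194336), 8.289764404296875)
bar depth ((475.7059631347656, 294.4073791503906), (33.370445251464844, 30.576358795166016), 0.5750250220298767)
bar side pts 275 [[0.45998591 0.27645918 0.06840611]
 [0.47401204 0.28123036 0.11744223]
 [0.49309254 0.30326747 0.16107368]]
clamp pts 264
0.08 39 [ 0.516 -0.     0.081] [0.546 0.022 0.09 ]
0.09 30 [0.505 0.011 0.09 ] [0.544 0.029 0.099]
0.1 49 [0.501 0.005 0.1  ] [0.548 0.039 0.11 ]
0.11 48 [0.502 0.009 0.11 ] [0.55  0.038 0.12 ]
0.12 31 [0.496 0.014 0.12 ] [0.549 0.03  0.13 ]
0.13 25 [0.49  0.013 0.131] [0.549 0.031 0.14 ]
0.14 20 [0.484 0.013 0.14 ] [0.55  0.032 0.15 ]
0.15 21 [0.484 0.013 0.15 ] [0.499 0.027 0.16 ]
0.16 1 [0.489 0.017 0.16 ] [0.489 0.017 0.16 ]
```

Crop 1 confirms it: the slim dark bar stands in the wooden pocket, the large dark bar at bottom left is clearly bigger, and the orange one is separate. Crop 2 shows the dock: hood on the left, tab at about (315,140) in the crop, handle leaning to the near side. Next I measure the tab.

```bash
cat >> h.py <<'E'
from scipy.spatial.transform import Rotation as Ro
TH=np.radians(3.9); XH=np.array([np.cos(TH),np.sin(TH),0]); YH=np.array([-np.sin(TH),np.cos(TH),0]); O=np.array([.5556,.0248,0])
def dock(x,y,z): return O+XH*x/1e3+YH*y/1e3+np.array([0,0,z/1e3])
def todock(p): q=np.asarray(p)-O; return np.stack([q@XH,q@YH,q[...,2]],-1)*1e3
def pose():
    o=env.get_obs(); return o["tool_pos"],Ro.from_euler("xyz",o["tool_rot"],degrees=True)
def delta(p,R=None):
    tp,tr=pose(); print("tool",tp.round(4),tr.as_euler("xyz",degrees=True).round(2))
    if R is not None: print(" rotvec tool deg",np.degrees((tr.inv()*R).as_rotvec()).round(2))
    print(" shift in cur frame mm",(tr.inv().apply(np.asarray(p)-tp)*1e3).round(1), "" if R is None else ("in new frame",(R.inv().apply(np.asarray(p)-tp)*1e3).round(1)))
E
python3 - <<'E'
from h import *
import pickle
d=pickle.load(open("c0.pkl","rb"))
for n in ["top","side"]:
    q=todock(cloud(d[n]).reshape(-1,3))
    m=(q[:,2]>45)&(q[:,2]<66)&(q[:,0]>30)&(q[:,0]<110)&(q[:,1]>-175)&(q[:,1]<-100)
    s=q[m]; print(n,len(s),np.percentile(s,[2,10,50,90,98],axis=0).round(1).tolist())
    m=(q[:,2]>27)&(q[:,2]<42)&(q[:,0]>40)&(q[:,0]<100)&(q[:,1]>-135)&(q[:,1]<0); s=q[m]; print("block",len(s),np.percentile(s,[2,50,98],axis=0).round(1).tolist())
    m=(q[:,2]>45)&(q[:,2]<170)&(abs(q[:,0]+25)<90)&(q[:,1]>-60)&(q[:,1]<28); s=q[m]; print("clamp",np.percentile(s,[1,50,99],axis=0).round(1).tolist())
c=d["wrist"]; M=np.linalg.inv(c["world_to_cam"]); tp,tr=pose(); print("cam in tool mm",(tr.inv().apply(M[:3,3]-tp)*1e3).round(1))
print("tab start target", dock(70,-78-110,45))
delta(dock(70,-190,350),Ro.from_euler("xyz",[180,0,93.9],degrees=True))
E
```

```text
top 89 [[40.7, -147.3, 45.1], [49.4, -146.2, 46.8], [76.6, -139.9, 56.0], [97.1, -103.8, 63.3], [104.4, -100.7, 64.7]]
block 48 [[45.8, -121.6, 27.4], [65.3, -69.7, 38.3], [98.7, -20.5, 41.9]]
clamp [[-70.5, -19.2, 67.4], [-24.4, 2.7, 115.2], [47.1, 24.2, 156.7]]
side 210 [[40.4, -149.6, 45.4], [47.9, -148.5, 46.5], [75.1, -145.0, 51.0], [98.1, -106.9, 64.0], [105.4, -101.7, 65.1]]
block 56 [[41.2, -120.0, 27.1], [62.1, -73.6, 30.3], [92.3, -7.6, 41.4]]
clamp [[-69.3, -22.4, 47.3], [-27.7, -4.9, 108.0], [44.2, 21.7, 158.1]]
cam in tool mm [  82.3    1.1 -148.3]
tab start target [ 0.63822477 -0.15800357  0.045     ]
tool [0.1788 0.6245 0.2357] [-1.7992e+02  1.0000e-02  1.6403e+02]
 rotvec tool deg [-7.000e-02  6.000e-02  7.013e+01]
 shift in cur frame mm [-657.7 -627.9 -113.3] ('in new frame', array([-814. ,  405.1, -114.3]))
```

```bash
python3 -m pendant '[{"rz":7,"tz":-11.4,"jaw":0},{"rz":7,"tz":-11.4,"jaw":0},{"rz":7,"tz":-11.4,"jaw":0},{"rz":7,"tz":-11.4,"jaw":0},{"rz":7,"tz":-11.4,"jaw":0},{"rz":7,"tz":-11.4,"jaw":0},{"rz":7,"tz":-11.4,"jaw":0},{"rz":7,"tz":-11.4,"jaw":0},{"rz":7,"tz":-11.4,"jaw":0},{"rz":7.1,"tz":-11.4,"jaw":0}]' 40
python3 -m pendant '[{"tx":-33.9,"ty":16.9,"jaw":0},{"tx":-33.9,"ty":16.9,"jaw":0},{"tx":-33.9,"ty":16.9,"jaw":0},{"tx":-33.9,"ty":16.9,"jaw":0},{"tx":-33.9,"ty":16.9,"jaw":0},{"tx":-33.9,"ty":16.9,"jaw":0},{"tx":-33.9,"ty":16.9,"jaw":0},{"tx":-33.9,"ty":16.9,"jaw":0},{"tx":-33.9,"ty":16.9,"jaw":0},{"tx":-33.9,"ty":16.9,"jaw":0},{"tx":-33.9,"ty":16.9,"jaw":0},{"tx":-33.9,"ty":16.9,"jaw":0}]'
python3 - <<'E'
from h import *
delta(dock(70,-190,350),Ro.from_euler("xyz",[180,0,93.9],degrees=True))
E
```

```text
tool [0.1788 0.6245 0.2357] [-1.7992e+02  1.0000e-02  1.6403e+02]
 rotvec tool deg [-7.000e-02  6.000e-02  7.013e+01]
 shift in cur frame mm [-657.7 -627.9 -113.3] ('in new frame', array([-814. ,  405.1, -114.3]))invalid input at $[0]: expected keys rx, ry, rz, tx, ty, tz, jaw
invalid input at $[0]: expected keys rx, ry, rz, tx, ty, tz, jaw
```

All the keys are required in each row.

```bash
python3 -m pendant '[{"rx":0,"ry":0,"rz":7,"tx":0,"ty":0,"tz":-11.4,"jaw":0},{"rx":0,"ry":0,"rz":7,"tx":0,"ty":0,"tz":-11.4,"jaw":0},{"rx":0,"ry":0,"rz":7,"tx":0,"ty":0,"tz":-11.4,"jaw":0},{"rx":0,"ry":0,"rz":7,"tx":0,"ty":0,"tz":-11.4,"jaw":0},{"rx":0,"ry":0,"rz":7,"tx":0,"ty":0,"tz":-11.4,"jaw":0},{"rx":0,"ry":0,"rz":7,"tx":0,"ty":0,"tz":-11.4,"jaw":0},{"rx":0,"ry":0,"rz":7,"tx":0,"ty":0,"tz":-11.4,"jaw":0},{"rx":0,"ry":0,"rz":7,"tx":0,"ty":0,"tz":-11.4,"jaw":0},{"rx":0,"ry":0,"rz":7,"tx":0,"ty":0,"tz":-11.4,"jaw":0},{"rx":0,"ry":0,"rz":7.1,"tx":0,"ty":0,"tz":-11.4,"jaw":0}]' 40
python3 - <<'E'
from h import *
delta(dock(70,-190,350),Ro.from_euler("xyz",[180,0,93.9],degrees=True))
E
```

```text
time_s: 0.98
tool_pos: [0.1788, 0.6247, 0.3507]
tool_rot: [-180.0, 0.0, 93.6]
force: [0.1, -0.6, 0.2]
grip_width: 0.0283
tool [0.1788 0.6247 0.3507] [-1.7999e+02  4.0000e-02  9.3590e+01]
 rotvec tool deg [-0.01  0.04 -0.31]
 shift in cur frame mm [-811.9  409.6    1.2] ('in new frame', array([-8.142e+02,  4.051e+02,  7.000e-01]))
```

```bash
python3 -m pendant '[{"rx":0,"ry":0,"rz":0,"tx":-36,"ty":18,"tz":0,"jaw":0},{"rx":0,"ry":0,"rz":0,"tx":-36,"ty":18,"tz":0,"jaw":0},{"rx":0,"ry":0,"rz":0,"tx":-36,"ty":18,"tz":0,"jaw":0},{"rx":0,"ry":0,"rz":0,"tx":-36,"ty":18,"tz":0,"jaw":0},{"rx":0,"ry":0,"rz":0,"tx":-36,"ty":18,"tz":0,"jaw":0},{"rx":0,"ry":0,"rz":0,"tx":-36,"ty":18,"tz":0,"jaw":0},{"rx":0,"ry":0,"rz":0,"tx":-36,"ty":18,"tz":0,"jaw":0},{"rx":0,"ry":0,"rz":0,"tx":-36,"ty":18,"tz":0,"jaw":0},{"rx":0,"ry":0,"rz":0,"tx":-36,"ty":18,"tz":0,"jaw":0},{"rx":0,"ry":0,"rz":0,"tx":-36,"ty":18,"tz":0,"jaw":0},{"rx":0,"ry":0,"rz":0,"tx":-36,"ty":18,"tz":0,"jaw":0},{"rx":0,"ry":0,"rz":0,"tx":-36,"ty":18,"tz":0,"jaw":0},{"rx":0,"ry":0,"rz":0,"tx":-36,"ty":18,"tz":0,"jaw":0},{"rx":0,"ry":0,"rz":0,"tx":-36,"ty":18,"tz":0,"jaw":0},{"rx":0,"ry":0,"rz":0,"tx":-36,"ty":18,"tz":0,"jaw":0},{"rx":0,"ry":0,"rz":0,"tx":-36,"ty":18,"tz":0,"jaw":0},{"rx":0,"ry":0,"rz":0,"tx":-36,"ty":18,"tz":0,"jaw":0},{"rx":0,"ry":0,"rz":0,"tx":-36,"ty":18,"tz":0,"jaw":0}]' 40
python3 - <<'E'
from h import *
delta(dock(70,-190,45),Ro.from_euler("xyz",[180,0,93.9],degrees=True))
c=env.read_camera("wrist"); save("wrist1",c["img"],1.5)
E
```

```text
time_s: 2.48
tool_pos: [0.547, -0.0012, 0.3507]
tool_rot: [180.0, -0.0, 94.0]
force: [0.4, 0.0, -0.5]
grip_width: 0.0004
tool [ 0.547  -0.0012  0.3507] [ 1.7996e+02 -4.0000e-02  9.3950e+01]
 rotvec tool deg [ 0.04 -0.04  0.05]
 shift in cur frame mm [-164.9   80.   305.7] ('in new frame', array([-164.6,   80.4,  305.7]))
```

View pics/wrist1.png

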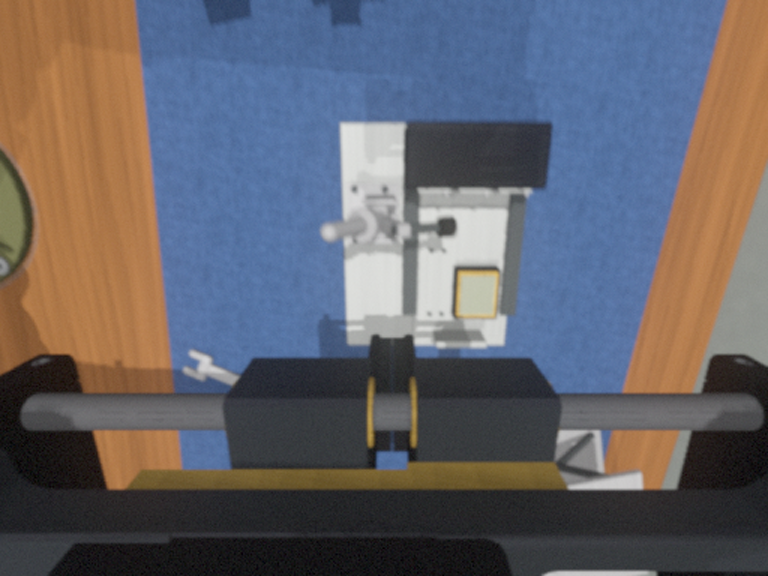

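The wrist picture shows the whole dock. The handle tip is at (330,232), the collar and pivot near (375,225), the tray tab at (460,340), and the clamp foot at (447,227), all at 1.5x. I'll check the dock pose from this closer view.

```bash
python3 - <<'E'
from h import *
c=env.read_camera("wrist"); 
for nm,p in {"tip":dock(-25-44.1,0,155.7),"pivot":dock(-25,0,75),"plateNL":dock(-70,100,12),"plateNR":dock(-70,-170,12),"hoodL":dock(1,95,90),"hoodFar":dock(139,95,90),"hoodFarFront":dock(139,33,90),"plateFR":dock(135,-170,12)}.items():
    print(nm,np.round(np.array(proj(c,p))*1.5,1))
w=cloud(c); q=todock(w.reshape(-1,3))
m=(q[:,2]>110)&(q[:,2]<165)&(q[:,0]<-30)&(q[:,0]>-95)&(abs(q[:,1])<30); s=q[m]
print(len(s)); s=s[np.argsort(-s[:,2])]
for lo in range(110,165,10):
    t=s[(s[:,2]>lo)&(s[:,2]<=lo+10)]
    if len(t): print(lo,len(t),t.min(0).round(1),t.max(0).round(1),np.median(t,0).round(1))
m=(q[:,2]>84)&(q[:,2]<98)&(q[:,1]>30)&(q[:,1]<105)&(q[:,0]>-15); s=q[m]; print("hood",np.percentile(s,[1,50,99],axis=0).round(1).tolist()); print(cv2.minAreaRect(s[:,:2].astype(np.float32)))
E
```

```text
tip [318.6 221.5]
pivot [374.7 209.7]
plateNL [333.9 111.3]
plateNR [344.8 336.6]
hoodL [400.1 106.9]
hoodFar [550.1 105.4]
hoodFarFront [543.1 175.3]
plateFR [502.5 335.1]
428
110 120 [-49.3 -10.1 110. ] [-30.1  16.4 120. ] [-34.6   4.  112. ]
120 52 [-55.9  -4.4 120.2] [-42.1  10.3 129.9] [-45.7   4.5 125.1]
130 62 [-62.5  -4.7 130.1] [-46.7  10.2 139.9] [-50.6   3.8 135.1]
140 67 [-72.8  -5.3 140.2] [-52.3  10.3 149.8] [-56.6   4.6 145.1]
150 127 [-72.6  -4.9 150.2] [-57.5  10.1 157.6] [-64.6   2.9 154.3]
hood [[2.6, 33.4, 86.0], [69.1, 66.2, 90.2], [136.5, 96.1, 92.2]]
((69.97126007080078, 63.618370056152344), (137.66212463378906, 66.69888305664062), 0.09201446175575256)
```

```bash
python3 - <<'E'
from h import *
delta(dock(70,-185,45),Ro.from_euler("xyz",[180,0,93.9],degrees=True))
E
```

```text
tool [ 0.5479 -0.0075  0.3504] [179.96   0.28  93.24]
 rotvec tool deg [ 0.04  0.28 -0.66]
 shift in cur frame mm [-150.9   81.5  306.2] ('in new frame', array([-153.3,   79.9,  305.4]))
```

```bash
python3 -m pendant '[{"rx":0,"ry":0,"rz":0,"tx":-32,"ty":16,"tz":0,"jaw":0},{"rx":0,"ry":0,"rz":0,"tx":-32,"ty":16,"tz":0,"jaw":0},{"rx":0,"ry":0,"rz":0,"tx":-32,"ty":16,"tz":0,"jaw":0},{"rx":0,"ry":0,"rz":0,"tx":-32,"ty":16,"tz":0,"jaw":0},{"rx":0,"ry":0,"rz":0,"tx":-32,"ty":16,"tz":0,"jaw":0},{"rx":0,"ry":0,"rz":0,"tx":0,"ty":0,"tz":35,"jaw":0},{"rx":0,"ry":0,"rz":0,"tx":0,"ty":0,"tz":40,"jaw":0},{"rx":0,"ry":0,"rz":0,"tx":0,"ty":0,"tz":40,"jaw":0},{"rx":0,"ry":0,"rz":0,"tx":0,"ty":0,"tz":40,"jaw":0},{"rx":0,"ry":0,"rz":0,"tx":0,"ty":0,"tz":40,"jaw":0},{"rx":0,"ry":0,"rz":0,"tx":0,"ty":0,"tz":40,"jaw":0},{"rx":0,"ry":0,"rz":0,"tx":0,"ty":0,"tz":30,"jaw":0},{"rx":0,"ry":0,"rz":0,"tx":0,"ty":0,"tz":15,"jaw":0},{"rx":0,"ry":0,"rz":0,"tx":0,"ty":0,"tz":0,"jaw":0},{"rx":0,"ry":0,"rz":0,"tx":0,"ty":0,"tz":0,"jaw":0},{"rx":0,"ry":0,"rz":0,"tx":0,"ty":0,"tz":0,"jaw":0}]'
python3 - <<'E'
from h import *
tp,_=pose(); print(todock(tp)); delta(dock(70,-78-10,45),Ro.from_euler("xyz",[180,0,93.9],degrees=True))
c=env.read_camera("top"); save("top2",c["img"][90:220,190:330],5)
E
```

```text
time_s: 3.92
tool_pos: [0.6389, -0.154, 0.073]
tool_rot: [179.8, 0.1, 93.9]
force: [-0.3, -0.3, -0.7]
grip_width: 0.0003
[  70.97343124 -184.05396612   72.95988423]
tool [ 0.6389 -0.154   0.073 ] [1.798e+02 5.000e-02 9.393e+01]
 rotvec tool deg [0.2  0.05 0.03]
 shift in cur frame mm [96.1 -1.  27.9] ('in new frame', array([96.1, -1. , 28. ]))
```

View pics/top2.png

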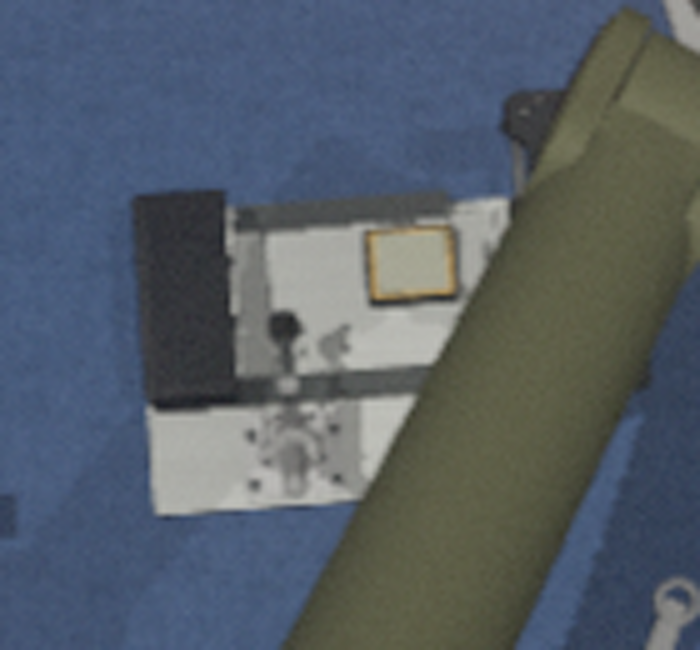

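```bash
python3 -m pendant '[{"rx":0,"ry":0,"rz":0,"tx":0,"ty":0,"tz":14,"jaw":0},{"rx":0,"ry":0,"rz":0,"tx":5,"ty":0,"tz":12,"jaw":0},{"rx":0,"ry":0,"rz":0,"tx":10,"ty":0,"tz":0,"jaw":0},{"rx":0,"ry":0,"rz":0,"tx":8,"ty":0,"tz":0,"jaw":0},{"rx":0,"ry":0,"rz":0,"tx":8,"ty":0,"tz":0,"jaw":0},{"rx":0,"ry":0,"rz":0,"tx":8,"ty":0,"tz":0,"jaw":0},{"rx":0,"ry":0,"rz":0,"tx":8,"ty":0,"tz":0,"jaw":0},{"rx":0,"ry":0,"rz":0,"tx":8,"ty":0,"tz":0,"jaw":0},{"rx":0,"ry":0,"rz":0,"tx":8,"ty":0,"tz":0,"jaw":0},{"rx":0,"ry":0,"rz":0,"tx":8,"ty":0,"tz":0,"jaw":0},{"rx":0,"ry":0,"rz":0,"tx":8,"ty":0,"tz":0,"jaw":0},{"rx":0,"ry":0,"rz":0,"tx":5,"ty":0,"tz":0,"jaw":0},{"rx":0,"ry":0,"rz":0,"tx":0,"ty":0,"tz":0,"jaw":0},{"rx":0,"ry":0,"rz":0,"tx":0,"ty":0,"tz":0,"jaw":0}]'
python3 - <<'E'
from h import *
tp,_=pose(); print(todock(tp))
c=env.read_camera("side"); save("side2",c["img"][140:280,200:360],4.5)
E
```

```text
time_s: 5.13
tool_pos: [0.6318, -0.0682, 0.0448]
tool_rot: [180.0, -0.1, 94.0]
force: [-0.9, -0.4, -0.6]
grip_width: 0.0005
[ 69.71612812 -97.94121675  44.77211088]
```

View pics/side2.png

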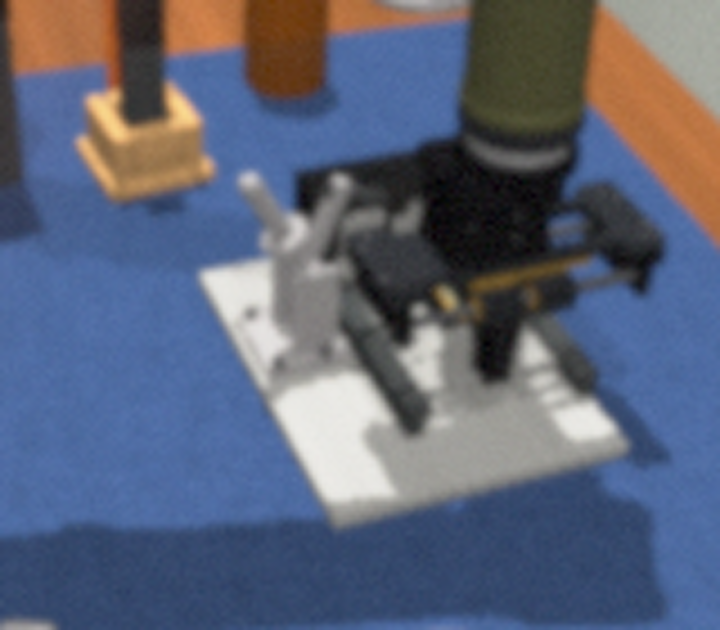

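```bash
python3 -m pendant '[{"rx":0,"ry":0,"rz":0,"tx":4,"ty":0,"tz":0,"jaw":0},{"rx":0,"ry":0,"rz":0,"tx":3,"ty":0,"tz":0,"jaw":0},{"rx":0,"ry":0,"rz":0,"tx":3,"ty":0,"tz":0,"jaw":0},{"rx":0,"ry":0,"rz":0,"tx":0,"ty":0,"tz":0,"jaw":0},{"rx":0,"ry":0,"rz":0,"tx":0,"ty":0,"tz":0,"jaw":0}]'
python3 -m pendant '[{"rx":0,"ry":0,"rz":0,"tx":2,"ty":0,"tz":0,"jaw":0},{"rx":0,"ry":0,"rz":0,"tx":0,"ty":0,"tz":0,"jaw":0}]'
python3 -m pendant '[{"rx":0,"ry":0,"rz":0,"tx":2,"ty":0,"tz":0,"jaw":0},{"rx":0,"ry":0,"rz":0,"tx":0,"ty":0,"tz":0,"jaw":0}]'
python3 - <<'E'
from h import *
tp,_=pose(); print(todock(tp))
E
```

```text
time_s: 5.6
tool_pos: [0.631, -0.0602, 0.0448]
tool_rot: [180.0, 0.0, 93.9]
force: [0.2, -3.1, 0.9]
grip_width: 0.0002
time_s: 5.77
tool_pos: [0.6309, -0.0582, 0.0448]
tool_rot: [180.0, 0.0, 93.9]
force: [-1.8, -5.2, 2.2]
grip_width: 0.0009
time_s: 5.93
tool_pos: [0.6308, -0.056, 0.0448]
tool_rot: [180.0, 0.0, 93.9]
force: [-0.1, -4.3, 2.5]
grip_width: 0.0006
[ 69.51371344 -85.77220805  44.80760335]
```

```bash
for i in 1; do python3 -m pendant '[{"rx":0,"ry":0,"rz":0,"tx":2,"ty":0,"tz":0,"jaw":0},{"rx":0,"ry":0,"rz":0,"tx":0,"ty":0,"tz":0,"jaw":0}]' | grep -E "pos|force"; done
python3 -m pendant '[{"rx":0,"ry":0,"rz":0,"tx":2,"ty":0,"tz":0,"jaw":0},{"rx":0,"ry":0,"rz":0,"tx":0,"ty":0,"tz":0,"jaw":0}]'| grep -E "pos|force"
python3 -m pendant '[{"rx":0,"ry":0,"rz":0,"tx":2,"ty":0,"tz":0,"jaw":0},{"rx":0,"ry":0,"rz":0,"tx":0,"ty":0,"tz":0,"jaw":0}]'| grep -E "pos|force"
```

```text
tool_pos: [0.6306, -0.0554, 0.0448]
force: [0.5, -7.4, 2.3]
tool_pos: [0.6305, -0.0555, 0.0449]
force: [0.7, -8.6, 1.0]
tool_pos: [0.6306, -0.0554, 0.045]
force: [1.6, -12.3, -0.9]
```

The tray is against the stop: the TCP stays put while the force climbs from 4 N to 12 N. Now I back off, lift and look.

```bash
python3 -m pendant '[{"rx":0,"ry":0,"rz":0,"tx":-12,"ty":0,"tz":0,"jaw":0},{"rx":0,"ry":0,"rz":0,"tx":-20,"ty":0,"tz":0,"jaw":0},{"rx":0,"ry":0,"rz":0,"tx":-10,"ty":0,"tz":-30,"jaw":0},{"rx":0,"ry":0,"rz":0,"tx":0,"ty":0,"tz":-40,"jaw":87},{"rx":0,"ry":0,"rz":0,"tx":0,"ty":0,"tz":-40,"jaw":87},{"rx":0,"ry":0,"rz":0,"tx":0,"ty":0,"tz":-40,"jaw":87},{"rx":0,"ry":0,"rz":0,"tx":0,"ty":-20,"tz":-35,"jaw":87},{"rx":0,"ry":0,"rz":0,"tx":0,"ty":-20,"tz":-35,"jaw":87},{"rx":0,"ry":0,"rz":0,"tx":10,"ty":-20,"tz":-20,"jaw":87},{"rx":0,"ry":0,"rz":0,"tx":0,"ty":-20,"tz":-10,"jaw":87},{"rx":0,"ry":0,"rz":0,"tx":0,"ty":0,"tz":0,"jaw":87},{"rx":0,"ry":0,"rz":0,"tx":0,"ty":0,"tz":0,"jaw":87},{"rx":0,"ry":0,"rz":0,"tx":0,"ty":0,"tz":0,"jaw":87}]'
python3 - <<'E'
from h import *
import pickle
c=env.read_camera("wrist"); save("wrist2",c["img"],1.5); pickle.dump(c,open("w2.pkl","wb"))
print(env.get_obs()["joint_velocities"].round(2))
w=cloud(c); q=todock(w.reshape(-1,3))
def st(lbl,a): print(lbl,len(a), np.percentile(a,[1,50,99],axis=0).round(1).tolist() if len(a) else "")
st("hood",q[(q[:,2]>84)&(q[:,2]<98)&(q[:,1]>30)&(q[:,1]<105)&(q[:,0]>-15)])
st("tiprod",q[(q[:,2]>148)&(q[:,2]<162)&(q[:,0]<-50)&(q[:,0]>-95)&(abs(q[:,1])<30)])
st("rod",q[(q[:,2]>125)&(q[:,2]<148)&(q[:,0]<-35)&(q[:,0]>-95)&(abs(q[:,1])<30)])
st("tab",q[(q[:,2]>50)&(q[:,2]<70)&(q[:,0]<105)&(q[:,0]>35)&(q[:,1]<-60)&(q[:,1]>-110)])
E
```

```text
time_s: 7.52
tool_pos: [0.5527, -0.0854, 0.2939]
tool_rot: [-180.0, -0.1, 94.1]
force: [0.3, -0.1, 0.7]
grip_width: 0.059
[ 0.37  1.02  0.1  -0.09  0.44 -0.04 -0.23]
hood 6764 [[2.2, 33.1, 85.5], [69.5, 62.1, 90.2], [136.4, 88.9, 92.2]]
tiprod 240 [[-72.3, -5.4, 148.4], [-63.9, 1.6, 154.2], [-56.9, 9.1, 157.3]]
rod 242 [[-61.6, -5.6, 125.3], [-52.3, 1.2, 137.4], [-44.5, 9.7, 147.8]]
tab 302 [[40.9, -72.4, 52.0], [69.6, -68.1, 61.9], [99.7, -64.8, 64.0]]
```

View pics/wrist2.png

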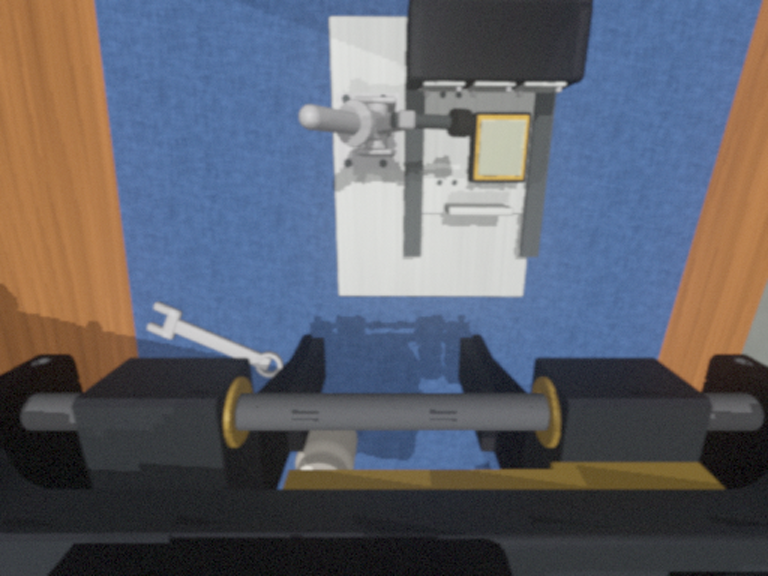

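The wrist view shows the tray pushed in: the tab is at (478,210), with its outer face measured at about y -73, so it is home or slightly past. The handle tip is at (310,117) and hasn't moved. Next I turn the jaws and go to the bar.

```bash
python3 -m pendant '[{"rx":0,"ry":0,"rz":-7.1,"tx":0,"ty":0,"tz":-5,"jaw":87},{"rx":0,"ry":0,"rz":-7.1,"tx":0,"ty":0,"tz":-5,"jaw":87},{"rx":0,"ry":0,"rz":-7.1,"tx":0,"ty":0,"tz":-5,"jaw":87},{"rx":0,"ry":0,"rz":-7.1,"tx":0,"ty":0,"tz":-5,"jaw":87},{"rx":0,"ry":0,"rz":-7.1,"tx":0,"ty":0,"tz":0,"jaw":87},{"rx":0,"ry":0,"rz":-7.1,"tx":0,"ty":0,"tz":0,"jaw":87},{"rx":0,"ry":0,"rz":-7.1,"tx":0,"ty":0,"tz":0,"jaw":87},{"rx":0,"ry":0,"rz":-7.1,"tx":0,"ty":0,"tz":0,"jaw":87},{"rx":0,"ry":0,"rz":-7.1,"tx":0,"ty":0,"tz":0,"jaw":87},{"rx":0,"ry":0,"rz":-7.1,"tx":0,"ty":0,"tz":0,"jaw":87},{"rx":0,"ry":0,"rz":-7.1,"tx":0,"ty":0,"tz":0,"jaw":87},{"rx":0,"ry":0,"rz":-7.1,"tx":0,"ty":0,"tz":0,"jaw":87},{"rx":0,"ry":0,"rz":-6,"tx":0,"ty":0,"tz":0,"jaw":87},{"rx":0,"ry":0,"rz":0,"tx":0,"ty":0,"tz":0,"jaw":87}]'
python3 - <<'E'
from h import *
delta([.476,.2945,.31],Ro.from_euler("xyz",[180,0,185],degrees=True))
print(env.get_obs()["qpos"].round(1))
E
```

```text
time_s: 8.73
tool_pos: [0.5528, -0.0867, 0.313]
tool_rot: [-180.0, -0.2, -174.7]
force: [-0.7, 0.3, 0.9]
grip_width: 0.0872
tool [ 0.5528 -0.0867  0.313 ] [-1.7998e+02 -1.5000e-01 -1.7471e+02]
 rotvec tool deg [-0.02 -0.15  0.29]
 shift in cur frame mm [ 41.3 386.7   3. ] ('in new frame', array([ 43.3, 386.4,   3. ]))
[-33.6   6.6  43.7  90.6  -4.5  84.8 105.7]
```

```bash
python3 -m pendant '[{"rx":0,"ry":0,"rz":0,"tx":4,"ty":35,"tz":0,"jaw":87},{"rx":0,"ry":0,"rz":0,"tx":4,"ty":35,"tz":0,"jaw":87},{"rx":0,"ry":0,"rz":0,"tx":4,"ty":35,"tz":0,"jaw":87},{"rx":0,"ry":0,"rz":0,"tx":4,"ty":35,"tz":0,"jaw":87},{"rx":0,"ry":0,"rz":0,"tx":4,"ty":35,"tz":0,"jaw":87},{"rx":0,"ry":0,"rz":0,"tx":4,"ty":35,"tz":0,"jaw":87},{"rx":0,"ry":0,"rz":0,"tx":4,"ty":35,"tz":0,"jaw":87},{"rx":0,"ry":0,"rz":0,"tx":4,"ty":35,"tz":0,"jaw":87},{"rx":0,"ry":0,"rz":0,"tx":4,"ty":35,"tz":0,"jaw":87},{"rx":0,"ry":0,"rz":0,"tx":4,"ty":35,"tz":0,"jaw":87},{"rx":0,"ry":0,"rz":0,"tx":2,"ty":35,"tz":0,"jaw":87},{"rx":0,"ry":0,"rz":0,"tx":0,"ty":0,"tz":0,"jaw":87},{"rx":0,"ry":0,"rz":0,"tx":0,"ty":0,"tz":0,"jaw":87},{"rx":0,"ry":0,"rz":0,"tx":0,"ty":0,"tz":0,"jaw":87}]'
python3 - <<'E'
from h import *
import pickle
c=env.read_camera("wrist"); save("wrist3",c["img"],1.5); pickle.dump(c,open("w3.pkl","wb"))
print(env.get_obs()["qpos"].round(1),env.get_obs()["joint_velocities"].round(1))
delta([.476,.2945,.142],Ro.from_euler("xyz",[180,0,185],degrees=True))
w=cloud(c).reshape(-1,3)
for lo,hi,l in [(.165,.18,"bar"),(.047,.06,"stand"),(.07,.16,"barside")]:
    s=w[(w[:,2]>lo)&(w[:,2]<hi)&(abs(w[:,0]-.476)<.07)&(abs(w[:,1]-.295)<.07)]
    if len(s)>9: print(l,len(s),cv2.minAreaRect((s[:,:2]*1000).astype(np.float32)),np.median(s[:,2]))
E
```

```text
time_s: 9.9
tool_pos: [0.4765, 0.2921, 0.3135]
tool_rot: [-179.9, -0.1, -175.0]
force: [0.5, -0.8, -0.4]
grip_width: 0.0868
[-56.7   5.6  24.5  90.1  -2.3  84.8  62.9] [ 0.5 -1.   0.6  0.1 -0.   0.   0.3]
tool [0.4769 0.2913 0.3139] [-1.7992e+02 -5.0000e-02 -1.7506e+02]
 rotvec tool deg [-0.08 -0.05 -0.06]
 shift in cur frame mm [  0.5   3.5 171.9] ('in new frame', array([  0.6,   3.2, 171.9]))
bar 851 ((476.7699279785156, 295.77581787109375), (32.67991256713867, 32.31223678588867), 4.06576681137085) 0.1720912766328505
stand 1334 ((476.11529541015625, 295.4892578125), (75.17666625976562, 76.14131164550781), 8.037771224975586) 0.053988228141948036
barside 326 ((461.0644836425781, 294.5044860839844), (1.8270890712738037, 32.09375), 3.9917705059051514) 0.12346853609848973
```

View pics/wrist3.png

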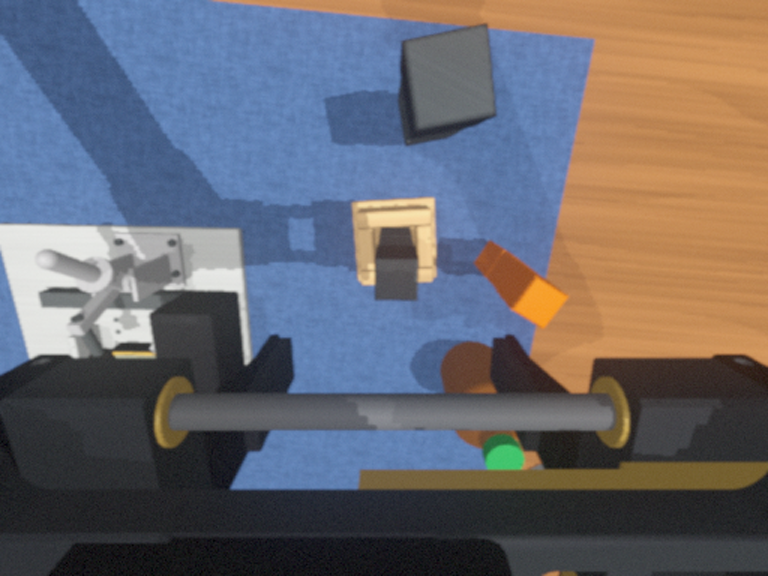

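Wrist view: the bar top is at (396,280) within the stand at (396,240), with the larger dark bar at (448,75), the orange bar at (540,300) and the bottle at (490,410). The bar is at (0.4768, 0.2958) with yaw 4.0°, and the stand is at (0.4761, 0.2955) with yaw 8.0°.

```bash
python3 -m pendant '[{"rx":0,"ry":0,"rz":1,"tx":0.5,"ty":4.5,"tz":20,"jaw":87},{"rx":0,"ry":0,"rz":0,"tx":0,"ty":0,"tz":30,"jaw":87},{"rx":0,"ry":0,"rz":0,"tx":0,"ty":0,"tz":30,"jaw":87},{"rx":0,"ry":0,"rz":0,"tx":0,"ty":0,"tz":30,"jaw":87},{"rx":0,"ry":0,"rz":0,"tx":0,"ty":0,"tz":30,"jaw":87},{"rx":0,"ry":0,"rz":0,"tx":0,"ty":0,"tz":20,"jaw":87},{"rx":0,"ry":0,"rz":0,"tx":0,"ty":0,"tz":12,"jaw":87},{"rx":0,"ry":0,"rz":0,"tx":0,"ty":0,"tz":0,"jaw":87},{"rx":0,"ry":0,"rz":0,"tx":0,"ty":0,"tz":0,"jaw":87},{"rx":0,"ry":0,"rz":0,"tx":0,"ty":0,"tz":0,"jaw":87}]'
python3 - <<'E'
from h import *
delta([.4768,.2958,.142],Ro.from_euler("xyz",[180,0,184],degrees=True))
E
```

```text
time_s: 10.78
tool_pos: [0.4767, 0.2971, 0.1443]
tool_rot: [179.9, 0.1, -175.9]
force: [-0.2, -0.7, 0.4]
grip_width: 0.0872
tool [0.4767 0.2971 0.1443] [ 1.7991e+02  1.4000e-01 -1.7594e+02]
 rotvec tool deg [0.09 0.14 0.06]
 shift in cur frame mm [ 0.  -1.3  2.3] ('in new frame', array([ 0. , -1.3,  2.3]))
```

Close, then lift by about 70 mm.

```bash
python3 -m pendant '[{"rx":0,"ry":0,"rz":0,"tx":0,"ty":-1,"tz":1,"jaw":20},{"rx":0,"ry":0,"rz":0,"tx":0,"ty":0,"tz":0,"jaw":20},{"rx":0,"ry":0,"rz":0,"tx":0,"ty":0,"tz":0,"jaw":20},{"rx":0,"ry":0,"rz":0,"tx":0,"ty":0,"tz":0,"jaw":20},{"rx":0,"ry":0,"rz":0,"tx":0,"ty":0,"tz":0,"jaw":20},{"rx":0,"ry":0,"rz":0,"tx":0,"ty":0,"tz":0,"jaw":20},{"rx":0,"ry":0,"rz":0,"tx":0,"ty":0,"tz":0,"jaw":20},{"rx":0,"ry":0,"rz":0,"tx":0,"ty":0,"tz":0,"jaw":20},{"rx":0,"ry":0,"rz":0,"tx":0,"ty":0,"tz":0,"jaw":20},{"rx":0,"ry":0,"rz":0,"tx":0,"ty":0,"tz":0,"jaw":20},{"rx":0,"ry":0,"rz":0,"tx":0,"ty":0,"tz":0,"jaw":20}]' 50
python3 - <<'E'
from h import *
delta([.4768,.2958,.142],Ro.from_euler("xyz",[180,0,184],degrees=True))
E
```

```text
time_s: 11.7
tool_pos: [0.4755, 0.2959, 0.1415]
tool_rot: [-180.0, -0.0, -175.9]
force: [-0.6, -0.6, -0.2]
grip_width: 0.0315
tool [0.4755 0.2959 0.1415] [-180.     -0.   -175.87]
 rotvec tool deg [-0.   -0.    0.13]
 shift in cur frame mm [-1.3 -0.2 -0.5] ('in new frame', array([-1.3, -0.2, -0.5]))
```

```bash
python3 -m pendant '[{"rx":0,"ry":0,"rz":0,"tx":0,"ty":0,"tz":-10,"jaw":20},{"rx":0,"ry":0,"rz":0,"tx":0,"ty":0,"tz":-25,"jaw":20},{"rx":0,"ry":0,"rz":0,"tx":0,"ty":0,"tz":-35,"jaw":20},{"rx":0,"ry":0,"rz":0,"tx":0,"ty":0,"tz":-35,"jaw":20},{"rx":0,"ry":0,"rz":0,"tx":0,"ty":0,"tz":-35,"jaw":20},{"rx":0,"ry":0,"rz":0,"tx":0,"ty":0,"tz":-35,"jaw":20},{"rx":0,"ry":0,"rz":0,"tx":0,"ty":0,"tz":-25,"jaw":20},{"rx":0,"ry":0,"rz":0,"tx":0,"ty":0,"tz":0,"jaw":20}]' 50
python3 - <<'E'
from h import *
u=-np.sin(.5)*XH+np.array([0,0,np.cos(.5)])
P=dock(-25,1.5,75)+u*.2415+np.array([0,0,.04])
R=Ro.from_matrix(np.stack([ -np.cos(.5)*XH-np.array([0,0,np.sin(.5)]), YH, -u],1)); print(np.linalg.det(R.as_matrix()))
delta(P,R); print(env.get_obs()["grip_width"])
E
```

```text
time_s: 12.37
tool_pos: [0.4773, 0.2968, 0.348]
tool_rot: [179.7, 0.5, -175.9]
force: [0.8, 1.2, -2.6]
grip_width: 0.0316
1.0000000000000004
tool [0.4773 0.2968 0.348 ] [ 179.67    0.46 -175.89]
 rotvec tool deg [  0.38 -28.19   0.13]
 shift in cur frame mm [  82.4 -275.    18.9] ('in new frame', array([  81.4, -275.2,  -20.4]))
0.03158044950096501
```

```bash
python3 -m pendant '[{"rx":0,"ry":0,"rz":0,"tx":5,"ty":-20,"tz":0,"jaw":20},{"rx":0,"ry":0,"rz":0,"tx":9,"ty":-30,"tz":2,"jaw":20},{"rx":0,"ry":0,"rz":0,"tx":9,"ty":-30,"tz":2,"jaw":20},{"rx":0,"ry":0,"rz":0,"tx":9,"ty":-30,"tz":2,"jaw":20},{"rx":0,"ry":0,"rz":0,"tx":9,"ty":-30,"tz":2,"jaw":20},{"rx":0,"ry":0,"rz":0,"tx":9,"ty":-30,"tz":2,"jaw":20},{"rx":0,"ry":0,"rz":0,"tx":9,"ty":-30,"tz":2,"jaw":20},{"rx":0,"ry":0,"rz":0,"tx":9,"ty":-30,"tz":2,"jaw":20},{"rx":0,"ry":0,"rz":0,"tx":7,"ty":-25,"tz":2,"jaw":20},{"rx":0,"ry":0,"rz":0,"tx":5,"ty":-20,"tz":2,"jaw":20},{"rx":0,"ry":-5.73,"rz":0,"tx":0,"ty":0,"tz":0,"jaw":20},{"rx":0,"ry":-5.73,"rz":0,"tx":0,"ty":0,"tz":0,"jaw":20},{"rx":0,"ry":-5.73,"rz":0,"tx":0,"ty":0,"tz":0,"jaw":20},{"rx":0,"ry":-5.73,"rz":0,"tx":0,"ty":0,"tz":0,"jaw":20},{"rx":0,"ry":-5.73,"rz":0,"tx":0,"ty":0,"tz":0,"jaw":20},{"rx":0,"ry":0,"rz":0,"tx":0,"ty":0,"tz":0,"jaw":20},{"rx":0,"ry":0,"rz":0,"tx":0,"ty":0,"tz":0,"jaw":20},{"rx":0,"ry":0,"rz":0,"tx":0,"ty":0,"tz":0,"jaw":20}]' 50
cat >> h.py <<'E'
U=-np.sin(.5)*XH+np.array([0,0,np.cos(.5)])
RT=Ro.from_matrix(np.stack([ -np.cos(.5)*XH-np.array([0,0,np.sin(.5)]), YH, -U],1))
E
python3 - <<'E'
from h import *
import pickle
c=env.read_camera("side"); save("side4",c["img"][80:280,160:400],3.2); pickle.dump(c,open("s4.pkl","wb"))
c=env.read_camera("top"); pickle.dump(c,open("t4.pkl","wb"))
delta(dock(-25,1.5,75)+U*.2415,RT); print(env.get_obs()["qpos"].round(1),env.get_obs()["joint_velocities"].round(1))
E
```

```text
time_s: 13.87
tool_pos: [0.4226, 0.0178, 0.3293]
tool_rot: [178.8, 7.7, -175.8]
force: [0.5, 0.1, -3.9]
grip_width: 0.0316
tool [0.4229 0.0193 0.3297] [ 178.74    7.74 -175.62]
 rotvec tool deg [  1.39 -20.92   0.23]
 shift in cur frame mm [13.7 -2.9 41.3] ('in new frame', array([27.5, -2. , 33.7]))
[ -1.4 -17.   -2.9 108.8  -2.2  80.5  90.4] [-0.9  0.  -0.3 -0.2 -0.2 -0.1  0.2]
```

View pics/side4.png

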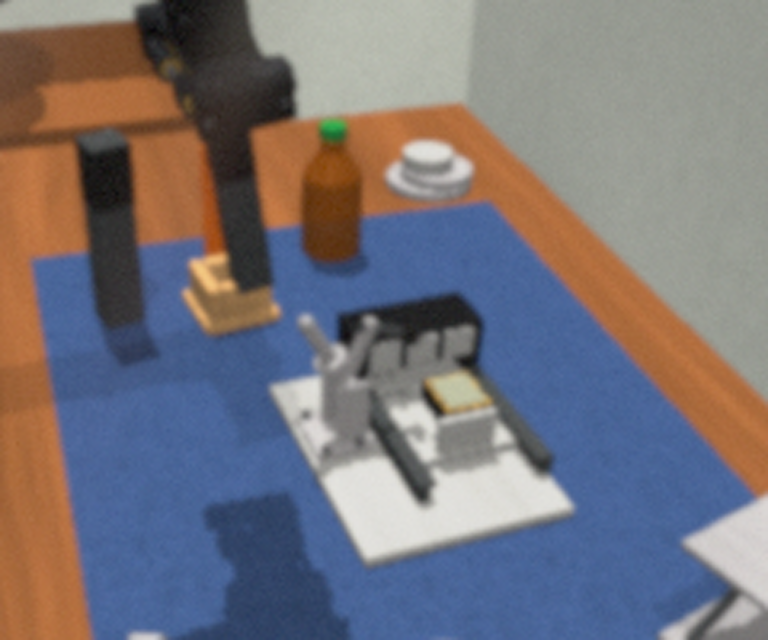

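The tilt stopped at 7.7° of 28.6° because joint 2 is at its limit (-17°). The side view shows the bar held at (245,230) and the dock untouched. Since the jaws shut along the hinge axis, I can grip the bar with the tool pitched about 28.6° against it, so the tool is vertical when the bar lies along the open handle. I'll put the bar back and regrasp.

```bash
python3 -m pendant '[{"rx":0,"ry":4,"rz":0,"tx":0,"ty":5,"tz":0,"jaw":20},{"rx":0,"ry":3.7,"rz":0,"tx":-5,"ty":15,"tz":0,"jaw":20},{"rx":0,"ry":0,"rz":0,"tx":-5,"ty":20,"tz":-2,"jaw":20},{"rx":0,"ry":0,"rz":0,"tx":-5,"ty":20,"tz":-2,"jaw":20},{"rx":0,"ry":0,"rz":0,"tx":-5,"ty":20,"tz":-2,"jaw":20},{"rx":0,"ry":0,"rz":0,"tx":0,"ty":0,"tz":0,"jaw":20},{"rx":0,"ry":0,"rz":0,"tx":0,"ty":0,"tz":0,"jaw":20}]' 50
python3 - <<'E'
from h import *
delta([.476,.2955,.22],Ro.from_euler("xyz",[180,0,184],degrees=True)); print(env.get_obs()["qpos"].round(1))
E
```

```text
time_s: 14.55
tool_pos: [0.4367, 0.1023, 0.3381]
tool_rot: [178.8, 0.1, -175.2]
force: [-0.6, -0.3, -4.8]
grip_width: 0.0317
tool [0.4367 0.1023 0.3381] [ 1.7881e+02  9.0000e-02 -1.7521e+02]
 rotvec tool deg [1.19 0.08 0.79]
 shift in cur frame mm [-55.1 186.7 122. ] ('in new frame', array([-52.7, 190. , 118.1]))
[ -5.3  -7.9  -9.2 100.1  -2.4  87.4  80.5]
```

```bash
python3 -m pendant '[{"rx":1.2,"ry":0,"rz":0.8,"tx":-6,"ty":15,"tz":0,"jaw":20},{"rx":0,"ry":0,"rz":0,"tx":-7,"ty":28,"tz":0,"jaw":20},{"rx":0,"ry":0,"rz":0,"tx":-7,"ty":28,"tz":0,"jaw":20},{"rx":0,"ry":0,"rz":0,"tx":-8,"ty":28,"tz":0,"jaw":20},{"rx":0,"ry":0,"rz":0,"tx":-8,"ty":28,"tz":0,"jaw":20},{"rx":0,"ry":0,"rz":0,"tx":-8,"ty":28,"tz":0,"jaw":20},{"rx":0,"ry":0,"rz":0,"tx":-5,"ty":20,"tz":15,"jaw":20},{"rx":0,"ry":0,"rz":0,"tx":-4,"ty":15,"tz":30,"jaw":20},{"rx":0,"ry":0,"rz":0,"tx":0,"ty":0,"tz":30,"jaw":20},{"rx":0,"ry":0,"rz":0,"tx":0,"ty":0,"tz":25,"jaw":20},{"rx":0,"ry":0,"rz":0,"tx":0,"ty":0,"tz":15,"jaw":20},{"rx":0,"ry":0,"rz":0,"tx":0,"ty":0,"tz":0,"jaw":20},{"rx":0,"ry":0,"rz":0,"tx":0,"ty":0,"tz":0,"jaw":20},{"rx":0,"ry":0,"rz":0,"tx":0,"ty":0,"tz":0,"jaw":20}]' 50
cat > barlook.py <<'E'
from h import *
import sys
def look(n):
    c=env.read_camera("wrist"); save(n,c["img"],1.5)
    tp,tr=pose(); w=cloud(c).reshape(-1,3); t=tr.inv().apply(w-tp)*1e3  # tool frame mm
    return c,w,t
E
python3 - <<'E'
from barlook import *
c,w,t=look("wrist5")
delta([.4755,.2957,.20],Ro.from_euler("xyz",[180,0,184],degrees=True)); print(env.get_obs()["qpos"].round(1))
s=t[(abs(t[:,1])<19)&(t[:,0]>5)&(t[:,0]<30)&(t[:,2]>20)&(t[:,2]<140)]
for z in range(20,140,15):
    k=s[(s[:,2]>z)&(s[:,2]<z+15)]
    if len(k)>5: print(z,len(k),np.percentile(k,[2,50,98],axis=0).round(1).tolist())
E
```

```text
time_s: 15.72
tool_pos: [0.4785, 0.293, 0.225]
tool_rot: [180.0, 0.2, -176.4]
force: [-0.6, -0.2, -2.6]
grip_width: 0.0317
tool [0.4787 0.2932 0.2255] [ 179.94    0.27 -176.38]
 rotvec tool deg [ 0.06  0.27 -0.38]
 shift in cur frame mm [ 3.2  2.7 25.5] ('in new frame', array([ 3.1,  2.7, 25.5]))
[-15.6   8.8 -20.6  96.5   3.3  74.9  56.8]
20 333 [[14.1, -14.4, 20.3], [14.8, 1.1, 27.3], [15.3, 15.6, 34.7]]
35 283 [[14.0, -14.4, 35.1], [14.8, 0.4, 42.3], [15.3, 15.6, 49.7]]
50 230 [[14.0, -14.6, 50.3], [14.8, 0.3, 57.0], [15.2, 15.4, 64.9]]
65 202 [[14.2, -15.3, 65.2], [14.8, 0.7, 71.6], [15.2, 15.8, 79.7]]
80 156 [[14.4, -14.8, 80.2], [14.8, 0.2, 86.7], [15.2, 15.4, 93.5]]
95 136 [[14.6, -15.3, 95.2], [14.9, 0.1, 101.0], [15.2, 15.5, 108.3]]
110 126 [[14.6, -14.8, 110.5], [14.9, 0.1, 116.6], [15.2, 15.3, 123.9]]
125 31 [[14.6, -15.0, 126.0], [14.9, 0.0, 127.5], [15.3, 15.0, 128.7]]
```

View pics/wrist5.png

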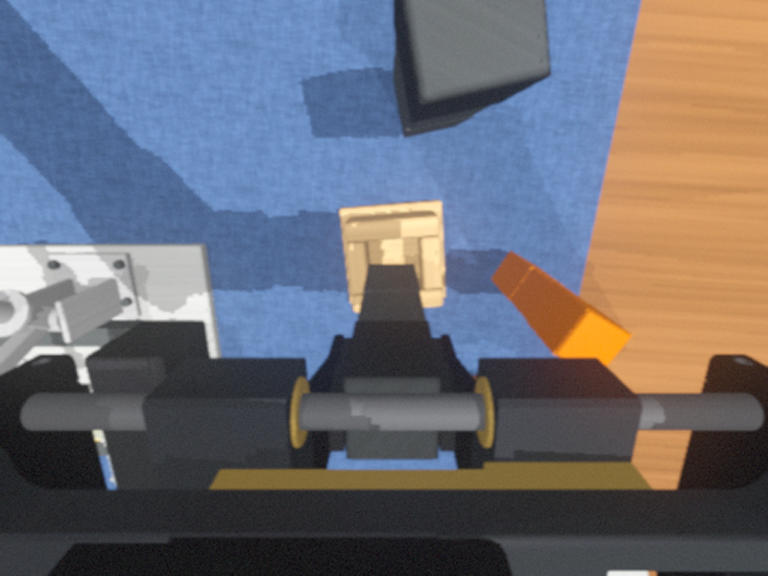

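The wrist view shows the bar straight in the jaws above the pocket (pocket at (393,250)). The bar axis is 1.2 mm off the TCP and its lower end 129 mm ahead. I'll lower it in.

```bash
python3 -m pendant '[{"rx":0,"ry":0,"rz":-0.4,"tx":3.8,"ty":2.5,"tz":0,"jaw":20},{"rx":0,"ry":0,"rz":0,"tx":0,"ty":0,"tz":10,"jaw":20},{"rx":0,"ry":0,"rz":0,"tx":0,"ty":0,"tz":15,"jaw":20},{"rx":0,"ry":0,"rz":0,"tx":0,"ty":0,"tz":15,"jaw":20},{"rx":0,"ry":0,"rz":0,"tx":0,"ty":0,"tz":15,"jaw":20},{"rx":0,"ry":0,"rz":0,"tx":0,"ty":0,"tz":12,"jaw":20},{"rx":0,"ry":0,"rz":0,"tx":0,"ty":0,"tz":8,"jaw":20},{"rx":0,"ry":0,"rz":0,"tx":0,"ty":0,"tz":4,"jaw":20},{"rx":0,"ry":0,"rz":0,"tx":0,"ty":0,"tz":0,"jaw":20},{"rx":0,"ry":0,"rz":0,"tx":0,"ty":0,"tz":0,"jaw":20}]' 50
python3 - <<'E'
from h import *
delta([.4749,.2955,.142],Ro.from_euler("xyz",[180,0,184],degrees=True)); print(env.get_obs()["qpos"].round(1))
E
```

```text
time_s: 16.6
tool_pos: [0.4744, 0.295, 0.145]
tool_rot: [180.0, 0.1, -176.0]
force: [0.4, 0.4, -3.0]
grip_width: 0.0318
tool [0.4744 0.295  0.145 ] [ 1.7998e+02  1.4000e-01 -1.7599e+02]
 rotvec tool deg [0.02 0.14 0.01]
 shift in cur frame mm [-0.6  0.4  3. ] ('in new frame', array([-0.6,  0.4,  3. ]))
[-16.1  12.1 -20.8 102.5   4.7  66.2  55.6]
```

```bash
python3 -m pendant '[{"rx":0,"ry":0,"rz":0,"tx":-0.5,"ty":0.3,"tz":2.5,"jaw":20},{"rx":0,"ry":0,"rz":0,"tx":0,"ty":0,"tz":0,"jaw":60},{"rx":0,"ry":0,"rz":0,"tx":0,"ty":0,"tz":0,"jaw":60},{"rx":0,"ry":0,"rz":0,"tx":0,"ty":0,"tz":0,"jaw":60},{"rx":0,"ry":0,"rz":0,"tx":0,"ty":0,"tz":0,"jaw":60},{"rx":0,"ry":5,"rz":0,"tx":0,"ty":0,"tz":0,"jaw":60},{"rx":0,"ry":6,"rz":0,"tx":0,"ty":0,"tz":0,"jaw":60},{"rx":0,"ry":6,"rz":0,"tx":0,"ty":0,"tz":0,"jaw":60},{"rx":0,"ry":6,"rz":0,"tx":0,"ty":0,"tz":0,"jaw":60},{"rx":0,"ry":5.6,"rz":0,"tx":0,"ty":0,"tz":0,"jaw":60},{"rx":0,"ry":0,"rz":0,"tx":0,"ty":0,"tz":0,"jaw":60},{"rx":0,"ry":0,"rz":0,"tx":0,"ty":0,"tz":0,"jaw":60}]' 50
python3 - <<'E'
from barlook import *
c,w,t=look("wrist6")
delta([.476,.2955,.140],Ro.from_euler("xyz",[180,0,184],degrees=True)); print(env.get_obs()["qpos"].round(1))
for lo,hi,l in [(.165,.18,"bar"),(.047,.06,"stand")]:
    s=w[(w[:,2]>lo)&(w[:,2]<hi)&(abs(w[:,0]-.476)<.05)&(abs(w[:,1]-.295)<.05)]
    if len(s)>9: print(l,len(s),cv2.minAreaRect((s[:,:2]*1000).astype(np.float32)),np.median(s[:,2]))
E
```

```text
time_s: 17.6
tool_pos: [0.4752, 0.2946, 0.1402]
tool_rot: [-180.0, -28.6, -176.1]
force: [-0.4, 0.3, 0.3]
grip_width: 0.0601
tool [0.4745 0.2954 0.1417] [ 179.98  -28.45 -175.98]
 rotvec tool deg [ 2.000e-02 -2.845e+01  1.000e-02]
 shift in cur frame mm [-2.2  0.   0.8] ('in new frame', array([-1.5,  0. ,  1.7]))
[-13.9  32.2 -19.5  81.4  -3.1  93.2  61.6]
bar 3890 ((483.1318054199219, 296.5637512207031), (45.365882873535156, 87.57452392578125), 7.313606262207031) 0.17201898868687177
stand 2075 ((476.9461975097656, 295.73834228515625), (76.14877319335938, 76.02290344238281), 8.25728988647461) 0.05408602137119456
```

View pics/wrist6.png

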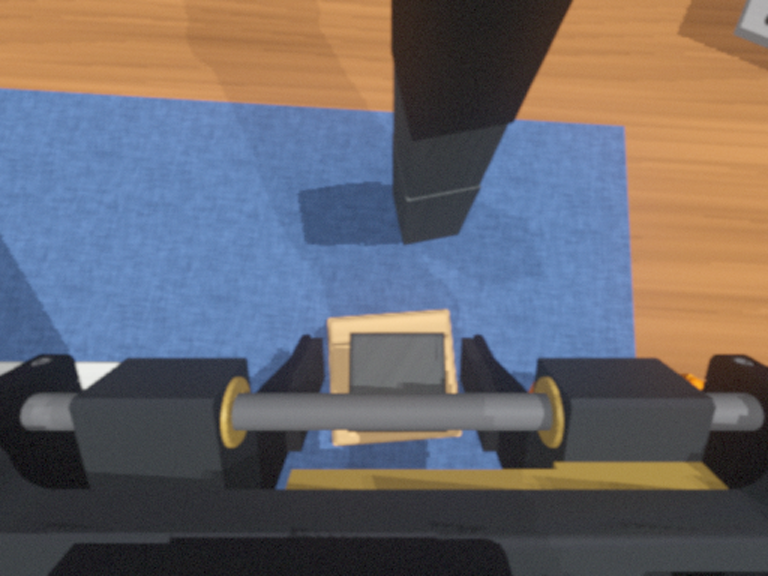

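The bar stands in the pocket between the jaws (top at (397,365)), with the tool pitched 28.5° and nothing touching. Now I grip and lift vertically.

```bash
python3 -m pendant '[{"rx":0,"ry":0,"rz":0,"tx":0,"ty":0,"tz":0,"jaw":20},{"rx":0,"ry":0,"rz":0,"tx":0,"ty":0,"tz":0,"jaw":20},{"rx":0,"ry":0,"rz":0,"tx":0,"ty":0,"tz":0,"jaw":20},{"rx":0,"ry":0,"rz":0,"tx":0,"ty":0,"tz":0,"jaw":20},{"rx":0,"ry":0,"rz":0,"tx":0,"ty":0,"tz":0,"jaw":20},{"rx":0,"ry":0,"rz":0,"tx":0,"ty":0,"tz":0,"jaw":20},{"rx":0,"ry":0,"rz":0,"tx":0,"ty":0,"tz":0,"jaw":20},{"rx":0,"ry":0,"rz":0,"tx":0,"ty":0,"tz":0,"jaw":20},{"rx":0,"ry":0,"rz":0,"tx":4.8,"ty":0,"tz":-8.8,"jaw":20},{"rx":0,"ry":0,"rz":0,"tx":9.6,"ty":0,"tz":-17.6,"jaw":20},{"rx":0,"ry":0,"rz":0,"tx":14.4,"ty":0,"tz":-26.3,"jaw":20},{"rx":0,"ry":0,"rz":0,"tx":14.4,"ty":0,"tz":-26.3,"jaw":20},{"rx":0,"ry":0,"rz":0,"tx":14.4,"ty":0,"tz":-26.3,"jaw":20},{"rx":0,"ry":0,"rz":0,"tx":14.4,"ty":0,"tz":-26.3,"jaw":20},{"rx":0,"ry":0,"rz":0,"tx":14.4,"ty":0,"tz":-26.3,"jaw":20},{"rx":0,"ry":0,"rz":0,"tx":0,"ty":0,"tz":0,"jaw":20},{"rx":0,"ry":0,"rz":0,"tx":0,"ty":0,"tz":0,"jaw":20}]' 60
python3 - <<'E'
from barlook import *
c,w,t=look("wrist7")
tp,tr=pose(); print(tp,tr.as_euler("xyz",degrees=True))
s=t[(abs(t[:,1])<20)&(t[:,0]>-75)&(t[:,0]<40)&(t[:,2]>14)&(t[:,2]<140)]
for z in range(14,140,15):
    k=s[(s[:,2]>z)&(s[:,2]<z+15)]
    if len(k)>5: print(z,len(k),np.percentile(k,[2,50,98],axis=0).round(1).tolist())
E
```

```text
time_s: 19.07
tool_pos: [0.4746, 0.2954, 0.323]
tool_rot: [179.9, -28.3, -176.0]
force: [0.6, -0.4, -5.6]
grip_width: 0.0316
[0.47418143 0.29493433 0.32110866] [-179.96003684  -28.46954833 -176.02403708]
134 38 [[34.2, 8.2, 134.2], [38.0, 13.4, 136.1], [39.5, 19.7, 139.9]]
```

View pics/wrist7.png

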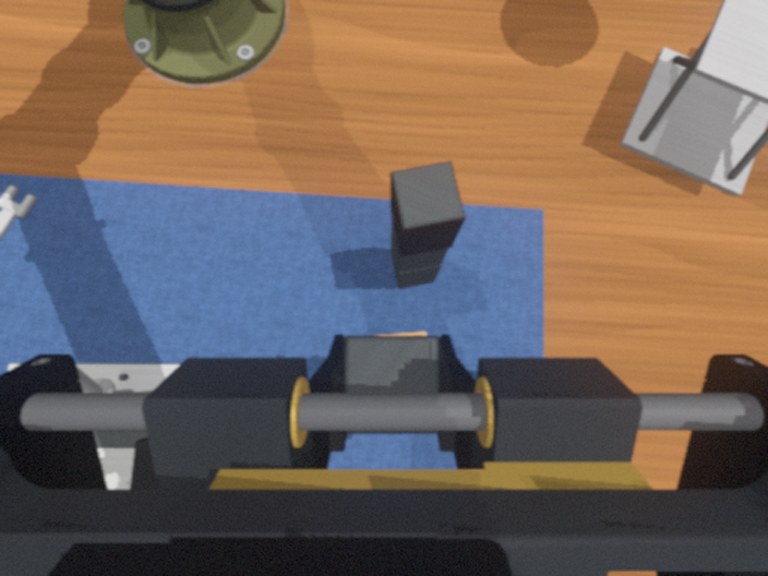

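```bash
cat >> h.py <<'E'
RG=Ro.from_euler("xyz",[180,-28.55,-176],degrees=True)      # tool at grasp
OFF=RG.inv().apply(np.array([.001,0.0003,-.1295]))           # bar origin in tool
BZ=RG.inv().apply([0,0,1.])
HY=1.5
def onrod(s,ang=0.0,dy=0.0):
    """tool pose putting bar origin s mm from pivot, handle angle ang"""
    a=ang-.5; u=np.sin(a)*XH+np.array([0,0,np.cos(a)])
    y=YH; x=np.cross(u,y)  # bar axes w/ bar x ~ dock
    B0=RG; th=a  # rotate about dock y
    rot=Ro.from_rotvec(YH*a)
    R=rot*Ro.from_euler("xyz",[180,-28.55,180+3.9],degrees=True)
    P=dock(-25,HY+dy,75)+u*s/1e3-R.apply(OFF); return P,R
E
python3 - <<'E'
from h import *
for s,a in [(112,0),(35,0),(35,.72)]:
    P,R=onrod(s,a); print(s,a,P.round(4),R.as_euler("xyz",degrees=True).round(2),R.apply(BZ).round(3))
P,R=onrod(112,0); delta(P+np.array([0,0,.03]),R)
E
```

```text
112 0 [0.4142 0.0164 0.2864] [ 1.800e+02  1.000e-01 -1.761e+02] [-0.478 -0.033  0.878]
35 0 [0.451  0.0189 0.2189] [ 1.800e+02  1.000e-01 -1.761e+02] [-0.478 -0.033  0.878]
35 0.72 [0.5654 0.0267 0.2358] [ 180.    -41.16 -176.1 ] [0.218 0.015 0.976]
tool [0.4742 0.2949 0.3211] [-179.96  -28.47 -176.02]
 rotvec tool deg [ -0.06 -28.57   0.08]
 shift in cur frame mm [  67.4 -273.6   42. ] ('in new frame', array([  78.8, -273.8,    4.5]))
```

```bash
python3 -m pendant '[{"rx":0,"ry":0,"rz":0,"tx":5,"ty":-20,"tz":3,"jaw":20},{"rx":0,"ry":0,"rz":0,"tx":7,"ty":-30,"tz":4,"jaw":20},{"rx":0,"ry":0,"rz":0,"tx":7,"ty":-30,"tz":4,"jaw":20},{"rx":0,"ry":0,"rz":0,"tx":7,"ty":-30,"tz":4,"jaw":20},{"rx":0,"ry":0,"rz":0,"tx":7,"ty":-30,"tz":4,"jaw":20},{"rx":0,"ry":0,"rz":0,"tx":7,"ty":-30,"tz":4,"jaw":20},{"rx":0,"ry":0,"rz":0,"tx":7,"ty":-30,"tz":4,"jaw":20},{"rx":0,"ry":0,"rz":0,"tx":7,"ty":-30,"tz":5,"jaw":20},{"rx":0,"ry":0,"rz":0,"tx":7,"ty":-25,"tz":5,"jaw":20},{"rx":0,"ry":0,"rz":0,"tx":6,"ty":-19,"tz":5,"jaw":20},{"rx":0,"ry":-5,"rz":0,"tx":0,"ty":0,"tz":0,"jaw":20},{"rx":0,"ry":-6,"rz":0,"tx":0,"ty":0,"tz":0,"jaw":20},{"rx":0,"ry":-6,"rz":0,"tx":0,"ty":0,"tz":0,"jaw":20},{"rx":0,"ry":-6,"rz":0,"tx":0,"ty":0,"tz":0,"jaw":20},{"rx":0,"ry":-5.6,"rz":0,"tx":0,"ty":0,"tz":0,"jaw":20},{"rx":0,"ry":0,"rz":0,"tx":0,"ty":0,"tz":0,"jaw":20},{"rx":0,"ry":0,"rz":0,"tx":0,"ty":0,"tz":0,"jaw":20},{"rx":0,"ry":0,"rz":0,"tx":0,"ty":0,"tz":0,"jaw":20}]' 60
python3 - <<'E'
from h import *
import pickle
c=env.read_camera("side"); save("side8",c["img"][80:250,160:360],3.8); pickle.dump(c,open("s8.pkl","wb"))
c=env.read_camera("wrist"); save("wrist8",c["img"],1.5); pickle.dump((c,pose()[0],pose()[1].as_matrix()),open("w8.pkl","wb"))
P,R=onrod(112,0); delta(P,R); print(env.get_obs()["qpos"].round(1))
E
```

```text
time_s: 20.62
tool_pos: [0.4139, 0.0161, 0.3157]
tool_rot: [180.0, -0.1, -176.0]
force: [-0.2, -0.4, -4.1]
grip_width: 0.0315
tool [0.4147 0.0163 0.3158] [ 1.7996e+02 -1.2000e-01 -1.7598e+02]
 rotvec tool deg [ 0.04 -0.22  0.12]
 shift in cur frame mm [ 0.4  0.2 29.4] ('in new frame', array([ 0.5,  0.2, 29.4]))
[  8.  -11.7 -11.7 105.7  -2.4  85.9  90.8]
```

View pics/side8.png

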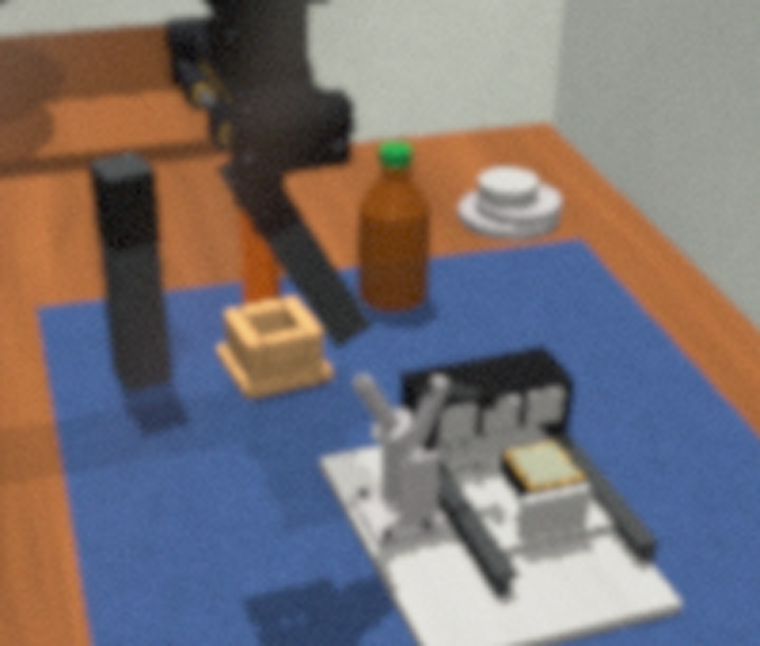

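View pics/wrist8.png

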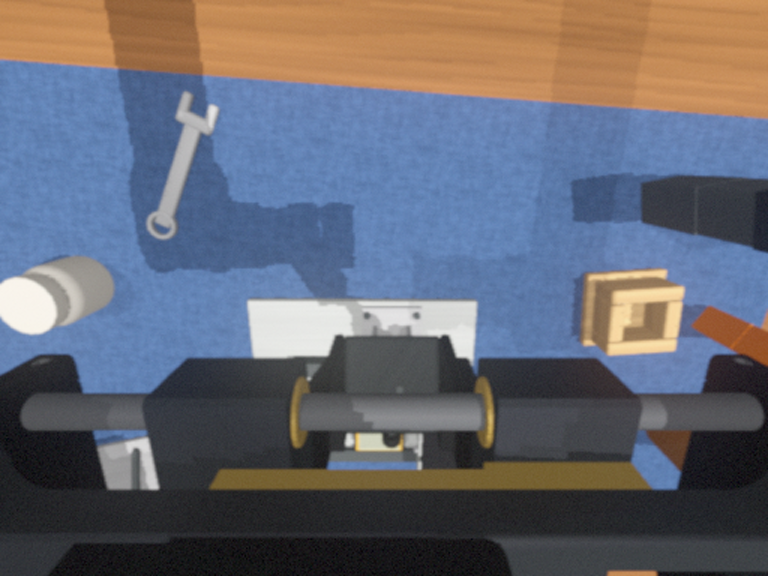

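The side view shows the bar leaning parallel to the handle and above it, bar end at (350,335), rod tip at (362,382). I'll measure the bar and rod in the same depth picture.

```bash
python3 - <<'E'
from h import *
import pickle
c=pickle.load(open("s8.pkl","rb")); q=todock(cloud(c).reshape(-1,3)); 
u=np.array([-np.sin(.5),0,np.cos(.5)]); n=np.array([np.cos(.5),0,np.sin(.5)])
r=q-np.array([-25,0,75]); s=r@u; a=r@n; y=r[:,1]
for lo in range(40,260,12):
    m=(s>lo)&(s<lo+12)&(abs(a)<30)&(abs(y)<35)
    if m.sum()>4: print(lo,m.sum(),"across-n",np.percentile(a[m],[3,50,97]).round(1),"y",np.percentile(y[m],[3,50,97]).round(1))
m=(s>100)&(abs(a)<30)&(abs(y)<35); print("bar low end s",np.percentile(s[m],[0,1,3]).round(1))
w,tp,Rm=pickle.load(open("w8.pkl","rb")); t=(cloud(w).reshape(-1,3)-tp)@Rm*1e3
k=t[(abs(t[:,1])<20)&(abs(t[:,0]-15)<45)&(t[:,2]>-60)&(t[:,2]<0)]; print(len(k),np.percentile(k,[1,50,99],axis=0).round(1).tolist())
k=k[(abs(k[:,1])<15)]; 
_,_,v=np.linalg.svd(k-np.median(k,0),full_matrices=False); print("top normal tool",v[2].round(3),"expected BZ",BZ.round(3), "exp top", (OFF+BZ*.16)*1e3)
E
```

```text
40 17 across-n [-5.5  1.5  9.4] y [-6.8 -5.1  0.7]
52 17 across-n [-5.4  1.6  8.6] y [-6.3 -4.4 -0.2]
64 19 across-n [-5.1  1.8  8.6] y [-8.5 -5.  -0.8]
76 16 across-n [-5.  1.  8.] y [-6.4 -3.6 -0.4]
88 16 across-n [-2.9  3.1  8.8] y [-4.7 -2.4  4.9]
136 27 across-n [ 2.1 15.6 28.9] y [-14.9 -13.4 -11. ]
148 38 across-n [ 1.8 14.5 27.8] y [-15.1 -13.2 -10.2]
160 40 across-n [ 2.1 15.6 29.1] y [-16.5 -13.  -10.5]
172 37 across-n [ 1.3 14.9 29.2] y [-16.3 -13.2 -11.1]
184 43 across-n [ 1.6 14.9 28.9] y [-16.1 -13.9 -11.1]
196 41 across-n [ 1.7 15.7 28.9] y [-15.4 -13.1 -10.9]
208 43 across-n [ 1.8 14.2 28.8] y [-15.8 -13.5 -10.7]
220 41 across-n [ 1.9 15.  28.9] y [-16.3 -13.8 -12.1]
232 42 across-n [ 1.9 16.1 28.6] y [-16.4 -13.5 -10.9]
244 36 across-n [ 2.1 16.4 28.6] y [-20.9 -13.7 -11.3]
256 43 across-n [-1.6 14.3 29.1] y [-25.7 -22.8  10. ]
bar low end s [138.2 140.6 146.1]
3362 [[-8.3, -19.7, -57.4], [13.9, -1.8, -25.4], [25.1, 19.6, -7.7]]
top normal tool [ 0.455 -0.009 -0.891] expected BZ [ 0.478  0.    -0.878] exp top [ 13.6820846    0.22951274 -27.27797435]
```

They are parallel and aligned to about 1 mm. Now I move onto the axis and slip the bar on.

```bash
python3 -m pendant '[{"rx":0,"ry":0,"rz":0,"tx":0.5,"ty":-0.8,"tz":14,"jaw":20},{"rx":0,"ry":0,"rz":0,"tx":0,"ty":0,"tz":15.4,"jaw":20},{"rx":0,"ry":0,"rz":0,"tx":0,"ty":0,"tz":0,"jaw":20},{"rx":0,"ry":0,"rz":0,"tx":-4.8,"ty":0,"tz":8.8,"jaw":20},{"rx":0,"ry":0,"rz":0,"tx":-4.8,"ty":0,"tz":8.8,"jaw":20},{"rx":0,"ry":0,"rz":0,"tx":-4.8,"ty":0,"tz":8.8,"jaw":20},{"rx":0,"ry":0,"rz":0,"tx":0,"ty":0,"tz":0,"jaw":20},{"rx":0,"ry":0,"rz":0,"tx":0,"ty":0,"tz":0,"jaw":20}]' 60
python3 - <<'E'
from h import *
c=env.read_camera("side"); save("side9",c["img"][80:250,160:360],3.8)
P,R=onrod(82,0); delta(P,R); print(env.get_obs()["force"].round(1),env.get_obs()["qpos"].round(1))
q=todock(cloud(c).reshape(-1,3)); u=np.array([-np.sin(.5),0,np.cos(.5)]); n=np.array([np.cos(.5),0,np.sin(.5)])
r=q-np.array([-25,0,75]); s=r@u; a=r@n; y=r[:,1]
for lo in range(40,150,12):
    m=(s>lo)&(s<lo+12)&(abs(a)<30)&(abs(y)<35)
    if m.sum()>4: print(lo,m.sum(),"across-n",np.percentile(a[m],[3,50,97]).round(1),"y",np.percentile(y[m],[3,50,97]).round(1))
E
```

```text
time_s: 21.38
tool_pos: [0.4284, 0.0165, 0.2607]
tool_rot: [180.0, -0.0, -176.0]
force: [-0.3, -0.9, -3.4]
grip_width: 0.0316
tool [0.4285 0.0164 0.2613] [ 1.7999e+02  6.0000e-02 -1.7598e+02]
 rotvec tool deg [ 0.01 -0.03  0.12]
 shift in cur frame mm [-0.1  1.   1.2] ('in new frame', array([-0.1,  1. ,  1.2]))
[ 0.   0.5 -2.9] [  7.9  -9.1 -12.1 109.7  -2.   79.2  90.3]
40 19 across-n [-5.5  1.5  8.1] y [-7.1 -3.9  0.2]
52 14 across-n [-5.4  0.8  7.9] y [-7.2 -4.3 -0.7]
64 16 across-n [-4.5  2.2  8.7] y [-8.3 -4.1 -1.2]
76 14 across-n [-10.    1.9  16.5] y [-16.1 -12.8  -6.7]
88 35 across-n [-10.7   3.6  17.9] y [-16.7 -14.4 -11.9]
100 39 across-n [-12.    2.2  17.8] y [-17.2 -13.8 -11.9]
112 38 across-n [-11.6   2.6  17.8] y [-16.8 -14.1 -11.4]
124 42 across-n [-11.5   3.5  17.7] y [-16.7 -13.9 -12. ]
136 38 across-n [-11.2   3.6  17.8] y [-16.3 -14.1 -11.7]
148 39 across-n [-11.1   1.9  17.8] y [-16.2 -14.3 -12.2]
```

View pics/side9.png

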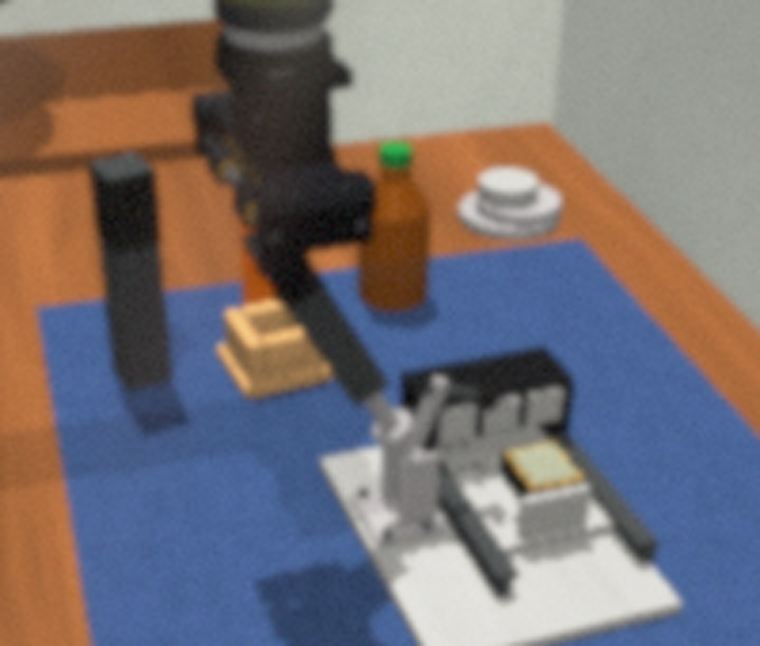

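The side picture shows the rod tip inside the bar's end at (378,400), with no contact force. I continue down.

```bash
python3 -m pendant '[{"rx":0,"ry":0,"rz":0,"tx":-1.1,"ty":0,"tz":5.1,"jaw":20},{"rx":0,"ry":0,"rz":0,"tx":-4.8,"ty":0,"tz":8.8,"jaw":20},{"rx":0,"ry":0,"rz":0,"tx":-4.8,"ty":0,"tz":8.8,"jaw":20},{"rx":0,"ry":0,"rz":0,"tx":-4.8,"ty":0,"tz":8.8,"jaw":20},{"rx":0,"ry":0,"rz":0,"tx":-3.8,"ty":0,"tz":7,"jaw":20},{"rx":0,"ry":0,"rz":0,"tx":0,"ty":0,"tz":0,"jaw":20},{"rx":0,"ry":0,"rz":0,"tx":0,"ty":0,"tz":0,"jaw":20}]' 60
python3 - <<'E'
from h import *
P,R=onrod(35,0); delta(P,R)
E
```

```text
time_s: 22.02
tool_pos: [0.4474, 0.0177, 0.222]
tool_rot: [180.0, -0.0, -176.0]
force: [-0.3, -0.1, -3.1]
grip_width: 0.0316
tool [0.4474 0.0177 0.222 ] [ 1.7999e+02 -1.0000e-02 -1.7599e+02]
 rotvec tool deg [ 0.02 -0.11  0.11]
 shift in cur frame mm [-3.7  0.9  3.2] ('in new frame', array([-3.7,  0.9,  3.2]))
```

```bash
python3 -m pendant '[{"rx":0,"ry":0,"rz":0,"tx":-1.4,"ty":0,"tz":2.6,"jaw":20},{"rx":0,"ry":0,"rz":0,"tx":0,"ty":0,"tz":0,"jaw":20},{"rx":0,"ry":0,"rz":0,"tx":0,"ty":0,"tz":0,"jaw":20}]' 60
python3 - <<'E'
from h import *
c=env.read_camera("side"); save("side10",c["img"][80:250,160:360],3.8)
P,R=onrod(37,0); P0=P; tp,tr=pose(); print((tp-P)*1e3, env.get_obs()["force"])
# per-step increments along arc, in tool frame
prev=onrod(37,0); 
for a in np.arange(.06,.79,.06):
    P,R=onrod(37,a); d=prev[1].inv().apply(P-prev[0])*1e3; d2=R.inv().apply(P-prev[0])*1e3; print(round(a,2),d.round(1),d2.round(1),np.degrees((prev[1].inv()*R).as_rotvec()).round(2)); prev=(P,R)
E
```

```text
time_s: 22.27
tool_pos: [0.4492, 0.0179, 0.2205]
tool_rot: [-180.0, 0.1, -176.0]
force: [0.6, -0.7, -3.9]
grip_width: 0.0314
[-0.80281124 -1.00415651 -0.02074873] [-0.30562735  0.58655854 -3.09886659]
0.06 [-8.9 -0.  -4.6] [-8.6 -0.  -5.1] [-0.    3.44  0.  ]
0.12 [-8.9 -0.  -4.6] [-8.6 -0.  -5.1] [-0.    3.44  0.  ]
0.18 [-8.9  0.  -4.6] [-8.6  0.  -5.1] [0.   3.44 0.  ]
0.24 [-8.9  0.  -4.6] [-8.6  0.  -5.1] [-0.    3.44 -0.  ]
0.3 [-8.9 -0.  -4.6] [-8.6 -0.  -5.1] [-0.    3.44  0.  ]
0.36 [-8.9  0.  -4.6] [-8.6  0.  -5.1] [-0.    3.44  0.  ]
0.42 [-8.9 -0.  -4.6] [-8.6 -0.  -5.1] [-0.    3.44 -0.  ]
0.48 [-8.9 -0.  -4.6] [-8.6 -0.  -5.1] [-0.    3.44  0.  ]
0.54 [-8.9 -0.  -4.6] [-8.6  0.  -5.1] [-0.    3.44  0.  ]
0.6 [-8.9 -0.  -4.6] [-8.6 -0.  -5.1] [-0.    3.44 -0.  ]
0.66 [-8.9  0.  -4.6] [-8.6  0.  -5.1] [0.   3.44 0.  ]
0.72 [-8.9 -0.  -4.6] [-8.6 -0.  -5.1] [-0.    3.44  0.  ]
0.78 [-8.9  0.  -4.6] [-8.6  0.  -5.1] [ 0.    3.44 -0.  ]
```

View pics/side10.png

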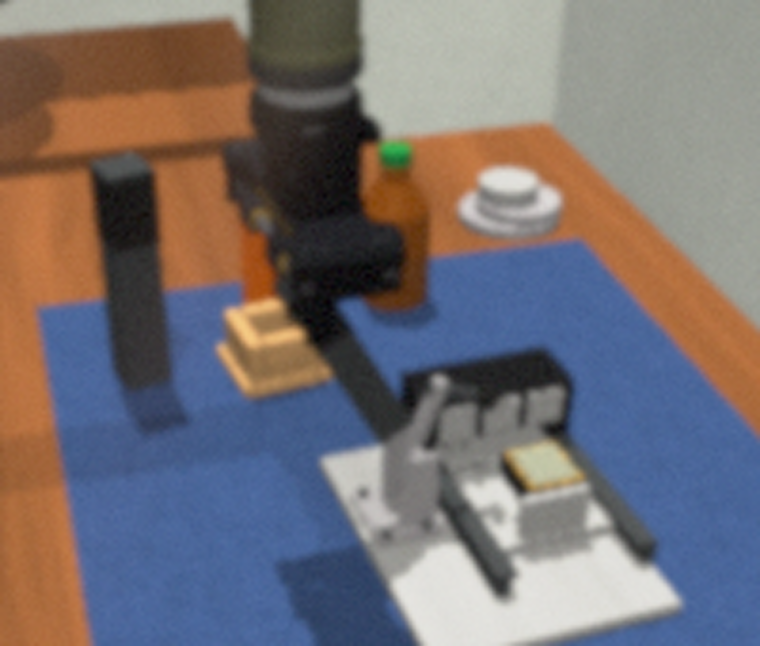

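The bar sits against the collar. Now I throw along the arc.

```bash
python3 -m pendant '[{"rx":0,"ry":3.44,"rz":0,"tx":-8.75,"ty":0,"tz":-4.85,"jaw":20},{"rx":0,"ry":3.44,"rz":0,"tx":-8.75,"ty":0,"tz":-4.85,"jaw":20},{"rx":0,"ry":3.44,"rz":0,"tx":-8.75,"ty":0,"tz":-4.85,"jaw":20},{"rx":0,"ry":3.44,"rz":0,"tx":-8.75,"ty":0,"tz":-4.85,"jaw":20},{"rx":0,"ry":3.44,"rz":0,"tx":-8.75,"ty":0,"tz":-4.85,"jaw":20},{"rx":0,"ry":0,"rz":0,"tx":0,"ty":0,"tz":0,"jaw":20},{"rx":0,"ry":0,"rz":0,"tx":0,"ty":0,"tz":0,"jaw":20}]' 60
python3 - <<'E'
from h import *
P,R=onrod(37,.3); delta(P,R); print(env.get_obs()["qpos"].round(1))
E
```

```text
time_s: 22.9
tool_pos: [0.4901, 0.0205, 0.2375]
tool_rot: [180.0, -18.1, -176.0]
force: [-13.1, -0.3, -5.2]
grip_width: 0.0313
tool [0.4901 0.0205 0.2375] [ 179.99  -18.13 -175.98]
 rotvec tool deg [-0.03 -1.04  0.11]
 shift in cur frame mm [-6.1  1.1 -2.5] ('in new frame', array([-6.1,  1.1, -2.4]))
[  5.7  13.4 -12.9  91.5   2.   93.5  86.6]
```

```bash
python3 -m pendant '[{"rx":0,"ry":3.44,"rz":0,"tx":-9.5,"ty":0,"tz":-4.9,"jaw":20},{"rx":0,"ry":3.44,"rz":0,"tx":-9.5,"ty":0,"tz":-4.9,"jaw":20},{"rx":0,"ry":3.44,"rz":0,"tx":-8.75,"ty":0,"tz":-4.85,"jaw":20},{"rx":0,"ry":3.44,"rz":0,"tx":-8.75,"ty":0,"tz":-4.85,"jaw":20},{"rx":0,"ry":0,"rz":0,"tx":0,"ty":0,"tz":0,"jaw":20},{"rx":0,"ry":0,"rz":0,"tx":0,"ty":0,"tz":0,"jaw":20}]' 60
python3 - <<'E'
from h import *
P,R=onrod(37,.54); delta(P,R); print(env.get_obs()["qpos"].round(1))
c=env.read_camera("side"); save("side11",c["img"][80:250,160:360],3.8)
E
```

```text
time_s: 23.4
tool_pos: [0.535, 0.0236, 0.2428]
tool_rot: [-180.0, -31.3, -176.0]
force: [-5.1, -1.3, -2.7]
grip_width: 0.0312
tool [0.535  0.0236 0.2428] [-179.99  -31.27 -176.  ]
 rotvec tool deg [-0.06 -0.43  0.09]
 shift in cur frame mm [-1.8  1.   0.5] ('in new frame', array([-1.8,  1. ,  0.5]))
[  3.3  28.6 -12.1  74.8   3.3 108.4  85.2]
```

View pics/side11.png

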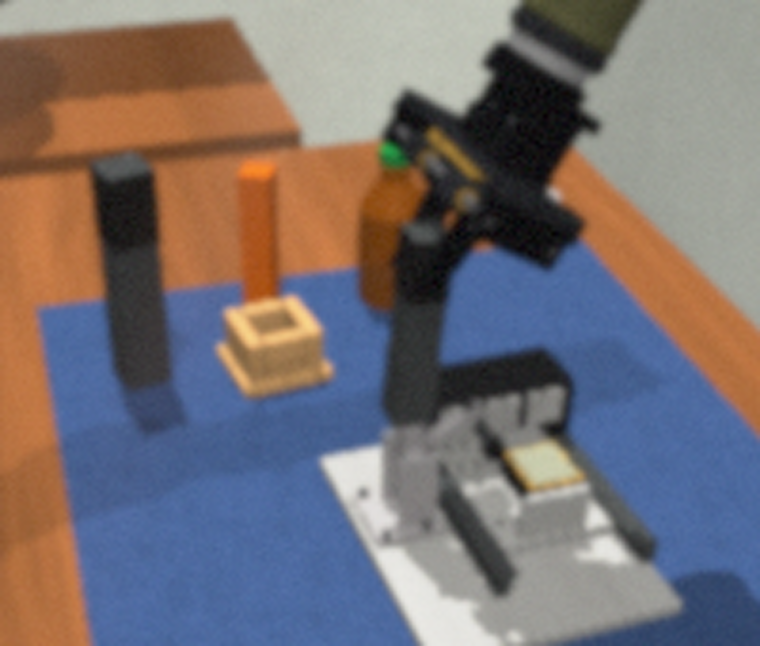

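The bar is upright past the dead point, but q6 is at 108° with its limit at 117.7°. I finish mostly by translation with a lighter grip, letting the bar pivot in the pads.

```bash
python3 -m pendant '[{"rx":0,"ry":1,"rz":0,"tx":-7.6,"ty":0,"tz":-3.2,"jaw":20},{"rx":0,"ry":1,"rz":0,"tx":-7.6,"ty":0,"tz":-3.2,"jaw":20},{"rx":0,"ry":1,"rz":0,"tx":-7.6,"ty":0,"tz":-3.2,"jaw":20},{"rx":0,"ry":0,"rz":0,"tx":-7.6,"ty":0,"tz":-3.2,"jaw":20},{"rx":0,"ry":0,"rz":0,"tx":0,"ty":0,"tz":0,"jaw":20},{"rx":0,"ry":0,"rz":0,"tx":0,"ty":0,"tz":0,"jaw":20}]' 25
python3 - <<'E'
from h import *
import pickle
P,R=onrod(37,.72); delta(P,R); print(env.get_obs()["qpos"].round(1))
c=env.read_camera("side"); save("side12",c["img"][80:250,160:360],3.8); pickle.dump(c,open("s12.pkl","wb"))
q=todock(cloud(c).reshape(-1,3)); r=q-np.array([-25,0,75])
P=[]
for lo in range(30,190,12):
    m=(r[:,2]>lo)&(r[:,2]<lo+12)&(abs(r[:,0]-20)<45)&(r[:,1]<-5)&(r[:,1]>-25)
    if m.sum()>4: v=np.percentile(r[m,0],[3,97]); print(lo,m.sum(),v.round(1),np.percentile(r[m,1],[3,50]).round(1)); P.append((lo+6,v.mean()))
P=np.array(P); 
E
```

```text
time_s: 23.95
tool_pos: [0.569, 0.0262, 0.2374]
tool_rot: [-180.0, -33.8, -176.0]
force: [-0.8, 0.0, -4.9]
grip_width: 0.0319
tool [0.569  0.0262 0.2374] [-180.    -33.79 -176.  ]
 rotvec tool deg [-0.06  7.37  0.08]
 shift in cur frame mm [2.8 0.8 1.5] ('in new frame', array([2.6, 0.8, 1.8]))
[  2.1  34.9 -11.6  66.9   3.9 112.5  85. ]
30 27 [-4.8 28. ] [-16.3 -13.6]
42 40 [-2.6 30.2] [-17.7 -14.2]
54 38 [ 1.  30.7] [-16.5 -14.3]
66 40 [ 3.  34.3] [-17.  -14.6]
78 45 [ 5.7 37.5] [-16.5 -13.9]
90 38 [ 8.6 40.6] [-17.3 -14.1]
102 40 [10.4 40. ] [-17.5 -14.7]
114 44 [12.4 43.6] [-16.5 -14. ]
126 44 [14.9 47.6] [-16.2 -13.9]
138 38 [17.6 51.1] [-16.9 -14.4]
150 37 [19.4 49.5] [-24.3 -20.8]
162 52 [22.  52.2] [-24.4 -21.8]
174 38 [25.1 49.7] [-24.7 -14.8]
186 42 [27.2 48.6] [-23.4 -13.9]
```

View pics/side12.png

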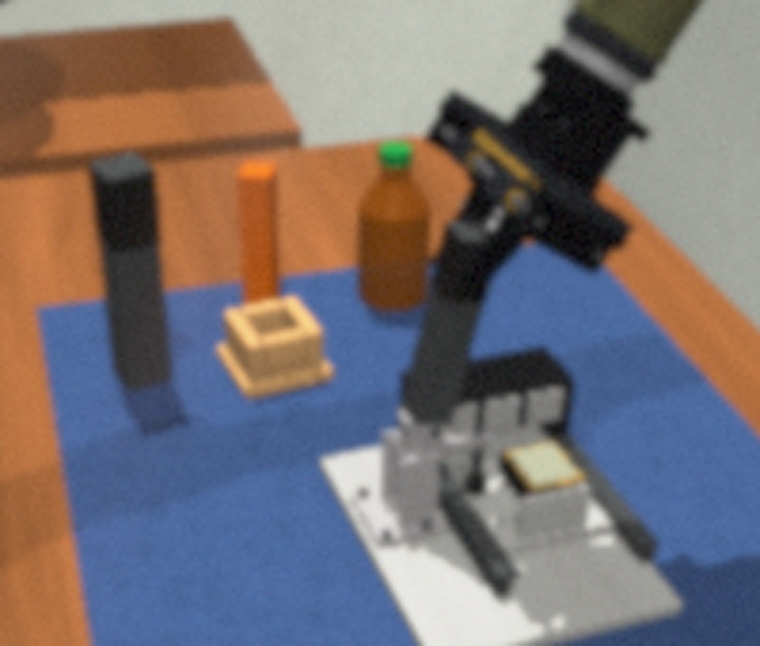

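```bash
python3 -m pendant '[{"rx":0,"ry":0,"rz":0,"tx":-3.2,"ty":0,"tz":-1.3,"jaw":20},{"rx":0,"ry":0,"rz":0,"tx":-3.2,"ty":0,"tz":-1.3,"jaw":20},{"rx":0,"ry":0,"rz":0,"tx":0,"ty":0,"tz":0,"jaw":20},{"rx":0,"ry":0,"rz":0,"tx":0,"ty":0,"tz":0,"jaw":20}]' 25
python3 - <<'E'
from h import *
P,R=onrod(37,.72); delta(P,R)
c=env.read_camera("side"); save("side13",c["img"][80:250,160:360],3.8)
q=todock(cloud(c).reshape(-1,3)); r=q-np.array([-25,0,75])
L=[]
for lo in range(30,186,6):
    m=(r[:,2]>lo)&(r[:,2]<lo+6)&(abs(r[:,0]-20)<45)&(r[:,1]<-5)&(r[:,1]>-20)
    if m.sum()>4: L.append((lo+3,*np.percentile(r[m,0],[3,97])))
L=np.array(L)
for k in (1,2): print(np.polyfit(L[:18,0],L[:18,k],1).round(3))
E
```

```text
time_s: 24.33
tool_pos: [0.5742, 0.0266, 0.2368]
tool_rot: [-180.0, -34.0, -176.0]
force: [-5.6, -1.1, -3.9]
grip_width: 0.0318
tool [0.5742 0.0266 0.2368] [-180.    -34.02 -175.99]
 rotvec tool deg [-0.07  7.13  0.09]
 shift in cur frame mm [7.4 0.8 3.9] ('in new frame', array([6.9, 0.7, 4.8]))
[  0.235 -13.167]
[ 0.237 17.576]
```

The force builds against the stop and the bar leans 0.23 rad, so the clamp is shut. Now I relieve the push, firm up the grip and pull off along the handle's axis.

```bash
python3 -m pendant '[{"rx":0,"ry":0,"rz":0,"tx":2,"ty":0,"tz":0.9,"jaw":20},{"rx":0,"ry":0,"rz":0,"tx":2,"ty":0,"tz":0.9,"jaw":20},{"rx":0,"ry":0,"rz":0,"tx":0,"ty":0,"tz":0,"jaw":20},{"rx":0,"ry":0,"rz":0,"tx":1.8,"ty":0,"tz":-4.6,"jaw":20},{"rx":0,"ry":0,"rz":0,"tx":3.6,"ty":0,"tz":-9.3,"jaw":20},{"rx":0,"ry":0,"rz":0,"tx":3.6,"ty":0,"tz":-9.3,"jaw":20},{"rx":0,"ry":0,"rz":0,"tx":0,"ty":0,"tz":0,"jaw":20}]' 50
python3 - <<'E'
from h import *
print(env.get_obs()["qpos"].round(1))
c=env.read_camera("side"); save("side14",c["img"][80:250,160:360],3.8)
E
```

```text
time_s: 24.97
tool_pos: [0.5778, 0.027, 0.2645]
tool_rot: [180.0, -33.6, -176.0]
force: [0.5, 0.4, -2.1]
grip_width: 0.0317
[  1.7  35.2 -11.2  63.2   3.8 115.6  85.1]
```

View pics/side14.png

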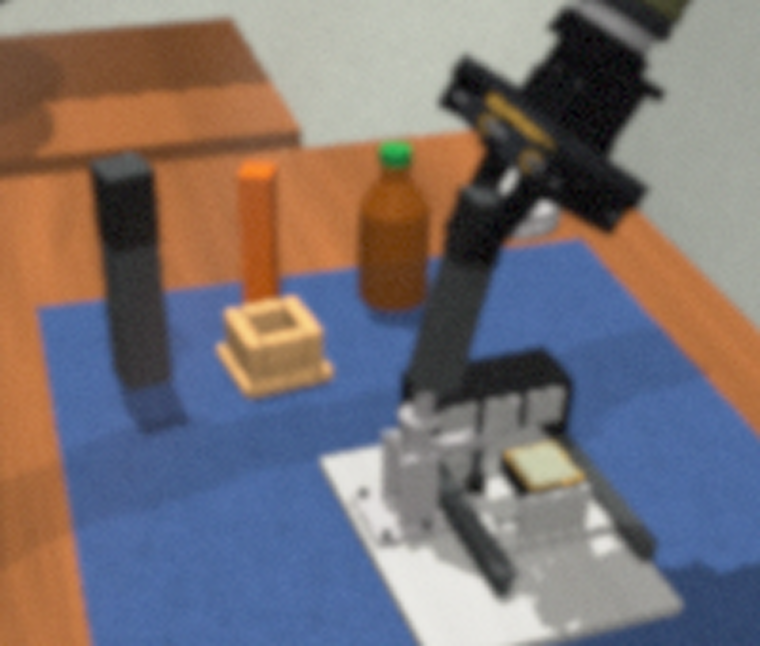

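The bar is about 25 mm off with the handle standing shut. q6 is at 115.6°, so I let the pitch fall back slightly, pivoting near the socket mouth within its play.

```bash
python3 -m pendant '[{"rx":0,"ry":-1.2,"rz":0,"tx":4,"ty":0,"tz":-4,"jaw":20},{"rx":0,"ry":-1.2,"rz":0,"tx":5.7,"ty":0,"tz":-8.5,"jaw":20},{"rx":0,"ry":-1.2,"rz":0,"tx":5.7,"ty":0,"tz":-8.5,"jaw":20},{"rx":0,"ry":0,"rz":0,"tx":0,"ty":0,"tz":0,"jaw":20}]' 50
python3 - <<'E'
from h import *
print(env.get_obs()["qpos"].round(1))
c=env.read_camera("side"); save("side15",c["img"][80:250,160:360],3.8)
E
```

```text
time_s: 25.35
tool_pos: [0.575, 0.0268, 0.292]
tool_rot: [-180.0, -29.9, -176.0]
force: [0.3, -0.8, -2.9]
grip_width: 0.0322
[  2.   31.6 -11.5  64.3   3.6 114.5  85.2]
```

View pics/side15.png

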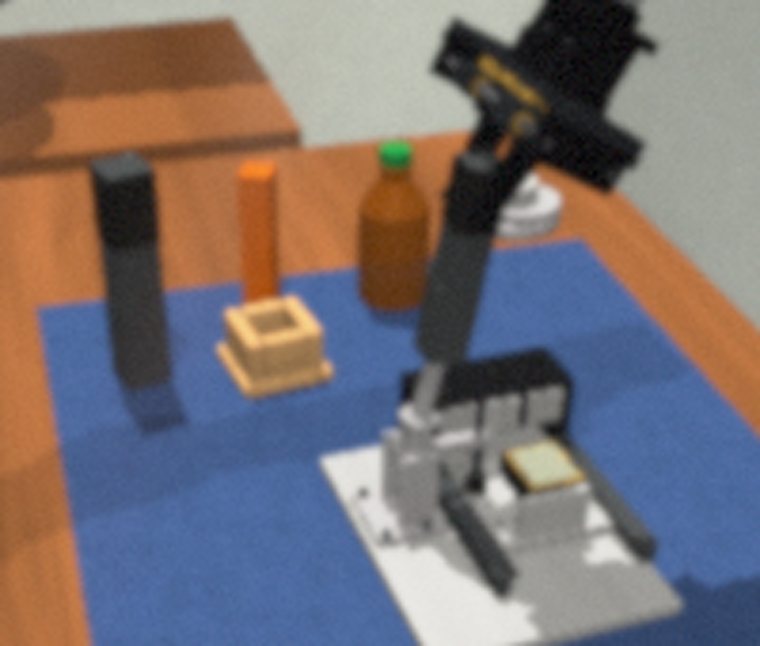

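```bash
python3 -m pendant '[{"rx":0,"ry":-1,"rz":0,"tx":4.5,"ty":0,"tz":-9,"jaw":20},{"rx":0,"ry":-1,"rz":0,"tx":4.5,"ty":0,"tz":-9,"jaw":20},{"rx":0,"ry":-1,"rz":0,"tx":4.5,"ty":0,"tz":-9,"jaw":20},{"rx":0,"ry":-1,"rz":0,"tx":4.5,"ty":0,"tz":-9,"jaw":20},{"rx":0,"ry":0,"rz":0,"tx":0,"ty":0,"tz":0,"jaw":20},{"rx":0,"ry":0,"rz":0,"tx":0,"ty":0,"tz":0,"jaw":20}]' 50
python3 - <<'E'
from h import *
import pickle
tp,tr=pose(); print(tp,tr.as_euler("xyz",degrees=True),env.get_obs()["qpos"].round(1))
c=env.read_camera("side"); save("side16",c["img"][80:250,160:360],3.8); pickle.dump((c,tp,tr.as_matrix()),open("s16.pkl","wb"))
r=todock(cloud(c).reshape(-1,3))-np.array([-25,0,75])
L=[]
for lo in range(24,200,6):
    m=(r[:,2]>lo)&(r[:,2]<lo+6)&(abs(r[:,0]-20)<45)&(r[:,1]<3)&(r[:,1]>-20)
    if m.sum()>4: L.append((lo+3,*np.percentile(r[m,0],[3,97]),np.median(r[m,1]))); print(np.round(L[-1],1))
E
```

```text
time_s: 25.9
tool_pos: [0.5765, 0.0268, 0.3292]
tool_rot: [-180.0, -26.1, -176.0]
force: [0.7, -0.4, -4.3]
grip_width: 0.0318
[0.57647087 0.02683185 0.32923907] [-179.99682703  -26.09272959 -175.99483476] [  2.2  28.5 -11.6  63.3   3.5 114.7  85.4]
[27.  -5.  18.6 -7.5]
[33.  -1.1 21.1 -8.1]
[39.  -8.1 10.7 -5.9]
[45.   2.3 15.1 -3.3]
[51.   4.2 16.3 -3.9]
[57.   3.8 17.5 -4.2]
[63.   5.9 17.5 -3.7]
[69.   6.9 20.2 -3.5]
[75.   9.8 20.3 -3.5]
[81.   9.9 20.  -4. ]
[87.  12.5 25.1 -4.3]
[93.  13.9 21.2 -0.7]
[129.   17.   44.4 -14.4]
[135.   15.4  48.1 -13.3]
[141.   16.5  44.9 -14.2]
[147.   17.1  48.9 -13.9]
[153.   17.6  48.2 -14.2]
[159.   18.3  50.1 -14. ]
[165.   18.8  50.1 -13.5]
[171.   20.1  51.6 -14.1]
[177.   20.6  51.5 -14.2]
[183.   21.6  50.7 -14.3]
[189.   21.7  53.4 -14. ]
[195.   22.7  53.8 -13.7]
[201.   23.4  53.4 -14.3]
```

View pics/side16.png

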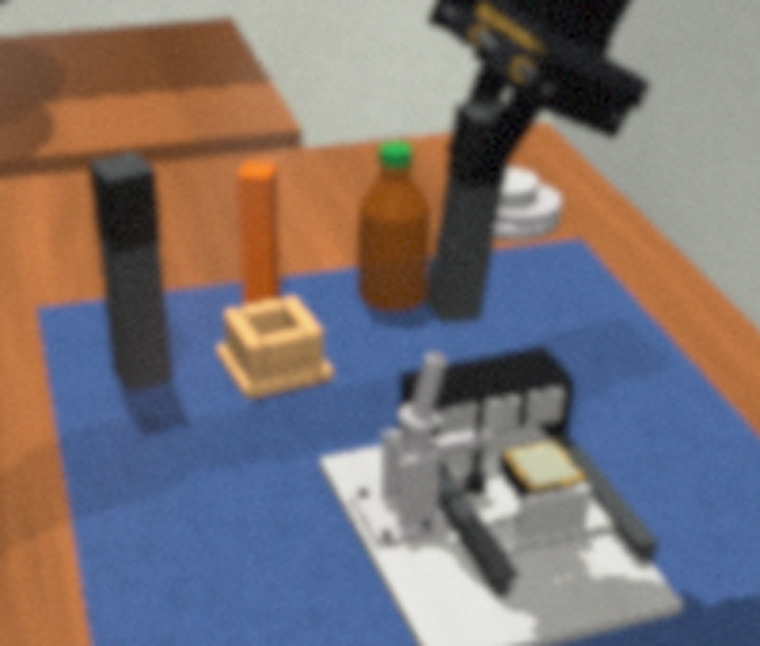

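The bar is off. The handle stands shut at lean (430,375)/(0.22–0.24 rad), and the clamp foot is down on the tray. The bar leans 6.9° at a tool pitch of 26.1°, so it is vertical at pitch 19.2°.

```bash
python3 - <<'E'
from h import *
import pickle
c,tp,Rm=pickle.load(open("s16.pkl","rb")); r=todock(cloud(c).reshape(-1,3))
m=(r[:,2]>205)&(r[:,2]<290)&(abs(r[:,0]-10)<40)&(r[:,1]<3)&(r[:,1]>-20); k=r[m]
# face toward camera (y ~ -14): axis via edges
L=[]
for lo in range(208,285,6):
    s=k[(k[:,2]>lo)&(k[:,2]<lo+6)]; L.append((s[:,2].mean(),*np.percentile(s[:,0],[3,97])))
L=np.array(L); p=np.polyfit(L[:,0],L[:,1:].mean(1),1); print("slope",p[0],"deg",np.degrees(np.arctan(p[0])))
zb=np.percentile(r[(r[:,2]>185)&(abs(r[:,0]-5)<18)&(r[:,1]<3)&(r[:,1]>-20)][:,2],1); print("bottom z",zb)
bo=dock(np.polyval(p,zb+1),1.8,zb+1); bo[1]=bo[1]
th=np.arctan(p[0]); off=Rm.T@(bo-tp); print("off tool mm",off*1e3, np.linalg.norm(off), "nominal",OFF*1e3)
tr=Ro.from_matrix(Rm); R=Ro.from_rotvec(-YH*th)*tr; print(R.as_euler("xyz",degrees=True))
P=np.array([.4761,.2955,.11])-R.apply(off); delta(P,R); np.save("off.npy",off)
E
```

```text
slope 0.11165052738600091 deg 6.370719305808019
bottom z 204.9168701825498
off tool mm [-40.56902446   1.2268359  117.44884569] 0.12426416307574263 nominal [-62.78599397   0.22951274 113.26608621]
[-179.98443062  -19.7220205  -175.99966743]
tool [0.5763 0.0268 0.3281] [-180.    -26.21 -176.  ]
 rotvec tool deg [ 0.01 -6.49  0.  ]
 shift in cur frame mm [ 30.1 273.9 119.4] ('in new frame', array([ 43.4, 273.9, 115.2]))
```

```bash
python3 -m pendant '[{"rx":0,"ry":-3.2,"rz":0,"tx":0,"ty":10,"tz":0,"jaw":20},{"rx":0,"ry":-3.2,"rz":0,"tx":0,"ty":20,"tz":0,"jaw":20},{"rx":0,"ry":0,"rz":0,"tx":9,"ty":30,"tz":3.3,"jaw":20},{"rx":0,"ry":0,"rz":0,"tx":9,"ty":30,"tz":3.3,"jaw":20},{"rx":0,"ry":0,"rz":0,"tx":9,"ty":30,"tz":3.3,"jaw":20},{"rx":0,"ry":0,"rz":0,"tx":9,"ty":30,"tz":3.3,"jaw":20},{"rx":0,"ry":0,"rz":0,"tx":9,"ty":30,"tz":3.3,"jaw":20},{"rx":0,"ry":0,"rz":0,"tx":9,"ty":30,"tz":3.3,"jaw":20},{"rx":0,"ry":0,"rz":0,"tx":9,"ty":30,"tz":3.3,"jaw":20},{"rx":0,"ry":0,"rz":0,"tx":7,"ty":22,"tz":2.5,"jaw":20},{"rx":0,"ry":0,"rz":0,"tx":5,"ty":12,"tz":1.5,"jaw":20},{"rx":0,"ry":0,"rz":0,"tx":0,"ty":0,"tz":0,"jaw":20},{"rx":0,"ry":0,"rz":0,"tx":0,"ty":0,"tz":0,"jaw":20},{"rx":0,"ry":0,"rz":0,"tx":0,"ty":0,"tz":0,"jaw":20}]' 50
cat > m.py <<'E'
from h import *
import pickle,sys
def meas(n):
    tp,tr=pose(); print("tool",tp.round(4),tr.as_euler("xyz",degrees=True).round(2),env.get_obs()["qpos"].round(1))
    c=env.read_camera("side"); save(n+"s",c["img"][80:220,160:330],4.4)
    t=env.read_camera("top"); save(n+"t",t["img"][150:250,100:220],5)
    pickle.dump((c,t),open(n+".pkl","wb"))
    for nm,cc in (("side",c),("top",t)):
        w=cloud(cc).reshape(-1,3); w=w[(abs(w[:,0]-.476)<.08)&(abs(w[:,1]-.29)<.08)]
        s=w[(w[:,2]>.05)&(w[:,2]<.058)]; 
        if len(s)>20: print(nm,"stand",len(s),[np.round(v,1) for v in cv2.minAreaRect((s[:,:2]*1e3).astype(np.float32))])
        for lo in np.arange(.07,.26,.02):
            k=w[(w[:,2]>lo)&(w[:,2]<lo+.02)&(abs(w[:,0]-.476)<.03)&(abs(w[:,1]-.295)<.03)]
            if len(k)>12: print(nm,round(lo+.01,2),len(k),"x",np.percentile(k[:,0],[3,97]).round(4),"y",np.percentile(k[:,1],[3,50,97]).round(4))
E
python3 -c "
from m import *
meas('a17')"
```

```text
time_s: 27.12
tool_pos: [0.4787, 0.2925, 0.3272]
tool_rot: [-179.9, -19.9, -176.2]
force: [0.4, -0.8, -4.3]
grip_width: 0.032
tool [0.4787 0.2925 0.3272] [-179.86  -19.86 -176.19] [-14.7  20.9 -19.8  72.9  -2.9 104.6  59.3]
side stand 162 [array([477.1, 294.4]), array([76.8, 78. ]), np.float64(8.1)]
side 0.2 33 x [0.4617 0.4948] y [0.2749 0.2783 0.3023]
side 0.22 69 x [0.4618 0.4949] y [0.2737 0.278  0.2993]
side 0.24 55 x [0.462  0.4925] y [0.2737 0.2781 0.2982]
side 0.26 68 x [0.462  0.4928] y [0.2744 0.2785 0.3082]
top stand 93 [array([480.2, 266. ]), array([75.4, 16.5]), np.float64(8.0)]
```

View pics/a17s.png

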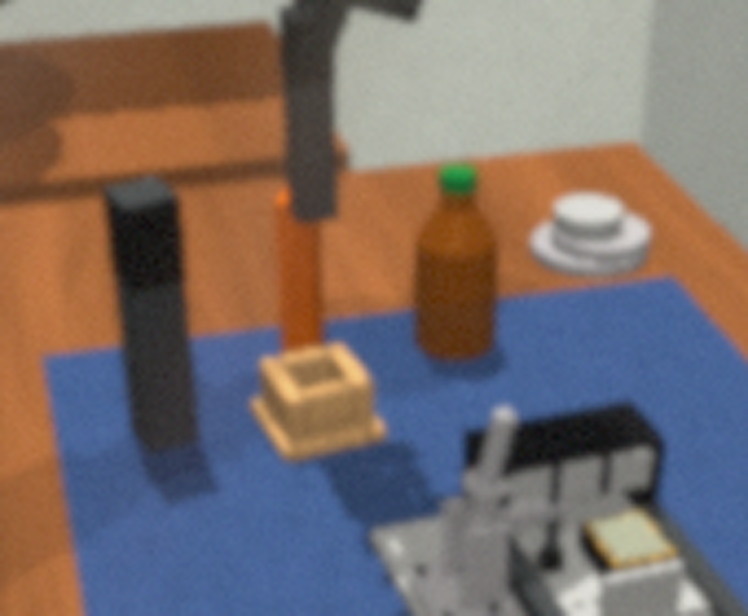

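The side view shows the bar vertical above the pocket, its lower end at (313,215) over the pocket at (318,370), within about 1 mm in x. The handle is shut at (497,440). I'll lower it.

```bash
python3 -m pendant '[{"rx":0,"ry":0,"rz":0,"tx":-2.4,"ty":0.5,"tz":9.7,"jaw":20},{"rx":0,"ry":0,"rz":0,"tx":-8.5,"ty":0,"tz":23.5,"jaw":20},{"rx":0,"ry":0,"rz":0,"tx":-8.5,"ty":0,"tz":23.5,"jaw":20},{"rx":0,"ry":0,"rz":0,"tx":-8.5,"ty":0,"tz":23.5,"jaw":20},{"rx":0,"ry":0,"rz":0,"tx":-8.5,"ty":0,"tz":23.5,"jaw":20},{"rx":0,"ry":0,"rz":0,"tx":-4,"ty":0,"tz":11,"jaw":20},{"rx":0,"ry":0,"rz":0,"tx":0,"ty":0,"tz":0,"jaw":20},{"rx":0,"ry":0,"rz":0,"tx":0,"ty":0,"tz":0,"jaw":20},{"rx":0,"ry":0,"rz":0,"tx":0,"ty":0,"tz":0,"jaw":20}]' 50
python3 -c "
from m import *
meas('a18')"
```

```text
time_s: 27.97
tool_pos: [0.4773, 0.2953, 0.2077]
tool_rot: [179.9, -19.7, -176.0]
force: [-0.0, -0.3, -3.4]
grip_width: 0.0314
tool [0.4773 0.2953 0.2077] [ 179.93  -19.74 -175.99] [-14.4  23.4 -19.7  83.3  -2.   91.8  60.5]
side stand 145 [array([476.6, 292.8]), array([76.5, 80. ]), np.float64(8.6)]
side 0.08 28 x [0.4608 0.4928] y [0.2779 0.2805 0.3059]
side 0.1 49 x [0.4613 0.4935] y [0.2772 0.2823 0.3036]
side 0.12 60 x [0.4602 0.4938] y [0.2767 0.282  0.3025]
side 0.14 60 x [0.4605 0.4941] y [0.2778 0.282  0.3102]
side 0.16 53 x [0.4607 0.491 ] y [0.2768 0.2809 0.3067]
side 0.18 59 x [0.4609 0.4918] y [0.2772 0.2811 0.3045]
side 0.2 49 x [0.4603 0.4922] y [0.2687 0.2784 0.3071]
side 0.22 71 x [0.46   0.4935] y [0.268  0.274  0.3082]
side 0.24 96 x [0.4612 0.4967] y [0.2657 0.2829 0.3202]
```

View pics/a18s.png

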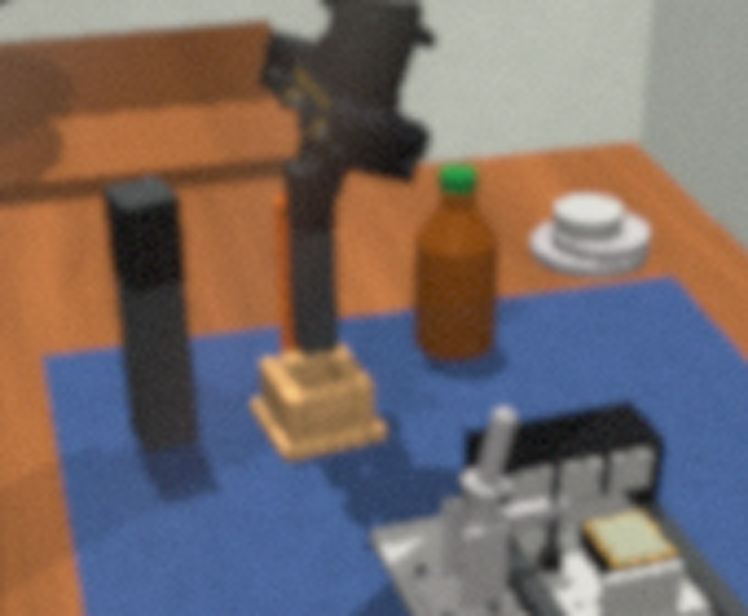

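```bash
python3 -m pendant '[{"rx":0,"ry":0,"rz":0,"tx":-3.1,"ty":-2,"tz":9.5,"jaw":20},{"rx":0,"ry":0,"rz":0,"tx":-4.1,"ty":0,"tz":11.3,"jaw":20},{"rx":0,"ry":0,"rz":0,"tx":-5.1,"ty":0,"tz":14.1,"jaw":20},{"rx":0,"ry":0,"rz":0,"tx":-4.1,"ty":0,"tz":11.3,"jaw":20},{"rx":0,"ry":0,"rz":0,"tx":-3.4,"ty":0,"tz":9.4,"jaw":20},{"rx":0,"ry":0,"rz":0,"tx":0,"ty":0,"tz":0,"jaw":20},{"rx":0,"ry":0,"rz":0,"tx":0,"ty":0,"tz":0,"jaw":20}]' 50
python3 -m pendant '[{"rx":0,"ry":0,"rz":0,"tx":-1.4,"ty":0,"tz":3.8,"jaw":20},{"rx":0,"ry":0,"rz":0,"tx":0,"ty":0,"tz":0,"jaw":20},{"rx":0,"ry":0,"rz":0,"tx":0,"ty":0,"tz":0,"jaw":20}]' 50
python3 -m pendant '[{"rx":0,"ry":0,"rz":0,"tx":-0.7,"ty":0,"tz":1.9,"jaw":20},{"rx":0,"ry":0,"rz":0,"tx":0,"ty":0,"tz":0,"jaw":20},{"rx":0,"ry":0,"rz":0,"tx":0,"ty":0,"tz":0,"jaw":20}]' 50
```

```text
time_s: 28.65
tool_pos: [0.476, 0.2927, 0.1464]
tool_rot: [-180.0, -20.0, -176.0]
force: [0.1, 0.2, -3.3]
grip_width: 0.0319
time_s: 28.9
tool_pos: [0.4767, 0.2931, 0.1435]
tool_rot: [180.0, -19.8, -176.0]
force: [0.1, 0.5, -3.6]
grip_width: 0.0317
time_s: 29.15
tool_pos: [0.4769, 0.2933, 0.1422]
tool_rot: [180.0, -19.8, -176.0]
force: [0.8, 0.2, 2.3]
grip_width: 0.0316
```

The force jumped from -3.5 N to +2.3 N, so the bar is on the floor of the pocket. I check, then release.

```bash
python3 -c "
from m import *
meas('a19')"
python3 -m pendant '[{"rx":0,"ry":0,"rz":0,"tx":0,"ty":0,"tz":0,"jaw":45},{"rx":0,"ry":0,"rz":0,"tx":0,"ty":0,"tz":0,"jaw":60},{"rx":0,"ry":0,"rz":0,"tx":0,"ty":0,"tz":0,"jaw":70},{"rx":0,"ry":0,"rz":0,"tx":0,"ty":0,"tz":0,"jaw":70},{"rx":0,"ry":0,"rz":0,"tx":0,"ty":0,"tz":0,"jaw":70},{"rx":0,"ry":0,"rz":0,"tx":0,"ty":0,"tz":0,"jaw":70}]' 20
python3 -c "
from m import *
meas('a20')"
```

```text
tool [0.4769 0.2933 0.1422] [ 179.96  -19.78 -175.98] [-14.3  26.  -19.4  87.5  -1.2  85.1  61.1]
side stand 116 [array([476.6, 292.4]), array([76.5, 74.7]), np.float64(6.6)]
side 0.08 53 x [0.4602 0.4921] y [0.2743 0.2795 0.3028]
side 0.1 56 x [0.4604 0.4932] y [0.2747 0.2788 0.3011]
side 0.12 52 x [0.4604 0.4939] y [0.2753 0.2799 0.3053]
side 0.14 51 x [0.4599 0.4938] y [0.2671 0.2721 0.3075]
side 0.16 67 x [0.4598 0.4917] y [0.2656 0.2727 0.3041]
side 0.18 58 x [0.4607 0.4912] y [0.2659 0.2933 0.3152]
side 0.22 46 x [0.4612 0.4881] y [0.269  0.3134 0.3239]
side 0.24 45 x [0.467  0.4896] y [0.2676 0.294  0.3208]
side 0.26 46 x [0.4858 0.499 ] y [0.2704 0.2861 0.3082]
time_s: 29.75
tool_pos: [0.4764, 0.2929, 0.1409]
tool_rot: [-180.0, -19.9, -176.0]
force: [0.3, -0.3, 0.2]
grip_width: 0.0637
tool [0.4764 0.2929 0.1409] [-180.    -19.87 -175.99] [-14.3  26.1 -19.4  87.6  -1.1  85.1  61.1]
side stand 136 [array([476.3, 292.7]), array([75.2, 76.8]), np.float64(8.9)]
side 0.08 50 x [0.4604 0.4926] y [0.2736 0.279  0.3026]
side 0.1 56 x [0.4604 0.4933] y [0.2756 0.2802 0.2994]
side 0.12 35 x [0.4598 0.4934] y [0.2741 0.28   0.2976]
side 0.14 29 x [0.4593 0.4731] y [0.2722 0.279  0.3051]
side 0.16 37 x [0.4595 0.48  ] y [0.2747 0.2799 0.3021]
side 0.18 42 x [0.4606 0.4835] y [0.2755 0.2907 0.3229]
side 0.22 19 x [0.4669 0.479 ] y [0.2746 0.298  0.3207]
side 0.24 39 x [0.481  0.4892] y [0.2681 0.2925 0.3227]
side 0.26 44 x [0.4867 0.4991] y [0.2694 0.2877 0.3124]
```

View pics/a20s.png

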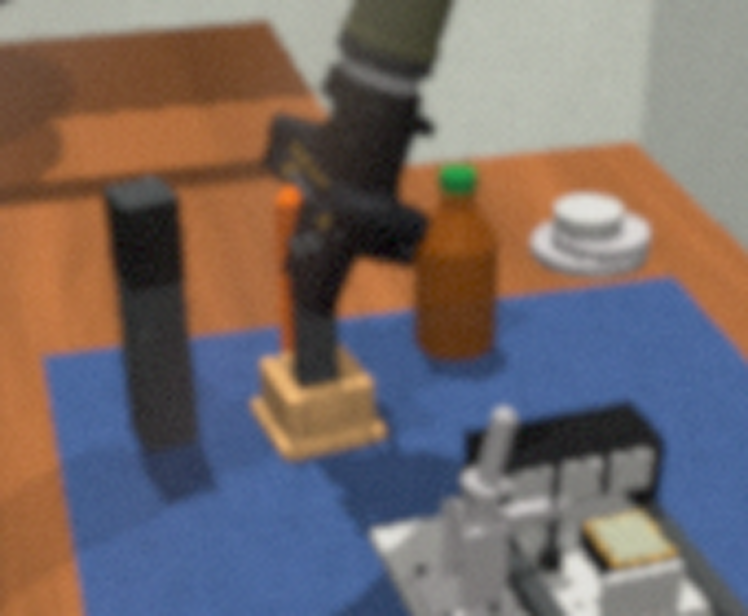

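The bar stands in the pocket, released. I withdraw backwards along the tool axis and check.

```bash
python3 -m pendant '[{"rx":0,"ry":0,"rz":0,"tx":0,"ty":0,"tz":-6,"jaw":80},{"rx":0,"ry":0,"rz":0,"tx":0,"ty":0,"tz":-12,"jaw":80},{"rx":0,"ry":0,"rz":0,"tx":0,"ty":0,"tz":-20,"jaw":80},{"rx":0,"ry":0,"rz":0,"tx":3,"ty":0,"tz":-25,"jaw":80},{"rx":0,"ry":0,"rz":0,"tx":5,"ty":0,"tz":-30,"jaw":80},{"rx":0,"ry":0,"rz":0,"tx":5,"ty":0,"tz":-30,"jaw":80},{"rx":0,"ry":0,"rz":0,"tx":5,"ty":0,"tz":-25,"jaw":80},{"rx":0,"ry":0,"rz":0,"tx":0,"ty":0,"tz":-10,"jaw":80},{"rx":0,"ry":0,"rz":0,"tx":0,"ty":0,"tz":0,"jaw":80},{"rx":0,"ry":0,"rz":0,"tx":0,"ty":0,"tz":0,"jaw":80},{"rx":0,"ry":0,"rz":0,"tx":0,"ty":0,"tz":0,"jaw":80}]' 20
python3 - <<'E'
from m import *
meas('a21')
d=pickle.load(open("c0.pkl","rb")); 
c,t=pickle.load(open("a21.pkl","rb"))
save("fin_side",c["img"],1.5); save("fin_top",t["img"],1.5)
w=cloud(c); w0=cloud(d["side"])
q=todock(w.reshape(-1,3)); r=q-np.array([-25,0,75])
L=[]
for lo in range(42,86,6):
    m=(r[:,2]>lo)&(r[:,2]<lo+6)&(abs(r[:,0]-10)<25)&(abs(r[:,1])<12)
    if m.sum()>3: L.append((lo+3,np.percentile(r[m,0],[3,97]).mean()))
L=np.array(L); print("handle lean fit",np.arctan(np.polyfit(L[:,0],L[:,1],1)[0]),L[-1,1]/L[-1,0])
def st(l,a): print(l,len(a),np.percentile(a,[1,50,99],axis=0).round(1).tolist() if len(a) else "")
for nm,cc in (("side",c),("top",t)):
    q=todock(cloud(cc).reshape(-1,3)); st(nm+" tab",q[(q[:,2]>45)&(q[:,2]<70)&(q[:,0]<100)&(q[:,0]>40)&(q[:,1]<-66)&(q[:,1]>-110)])
E
```

```text
time_s: 30.77
tool_pos: [0.5128, 0.2953, 0.295]
tool_rot: [-180.0, -19.9, -176.0]
force: [-0.4, -0.2, -0.4]
grip_width: 0.0801
tool [0.5128 0.2953 0.295 ] [-179.96  -19.93 -176.  ] [-14.8  25.4 -19.1  70.6  -1.6 102.8  60.5]
side stand 141 [array([475.6, 296. ]), array([74.9, 81.3]), np.float64(8.6)]
side 0.08 51 x [0.4602 0.4924] y [0.2761 0.2797 0.3029]
side 0.1 55 x [0.4601 0.4932] y [0.2757 0.2802 0.2992]
side 0.12 55 x [0.4603 0.4931] y [0.2757 0.2798 0.2979]
side 0.14 60 x [0.4594 0.4939] y [0.2746 0.2794 0.3045]
side 0.16 60 x [0.46   0.4915] y [0.2752 0.2795 0.304 ]
side 0.18 47 x [0.4608 0.4905] y [0.2776 0.2888 0.3058]
handle lean fit 0.2185181618674177 0.19434296717976304
side tab 116 [[41.5, -75.9, 45.4], [68.6, -72.2, 58.2], [99.7, -66.4, 66.5]]
top tab 32 [[41.2, -72.5, 51.0], [69.2, -69.3, 61.5], [95.1, -66.6, 66.3]]
```

View pics/fin_side.png

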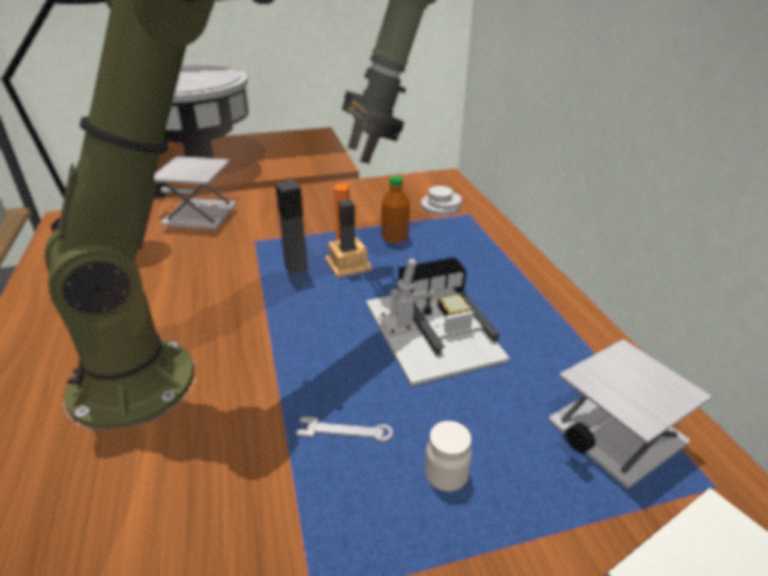

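View pics/fin_top.png

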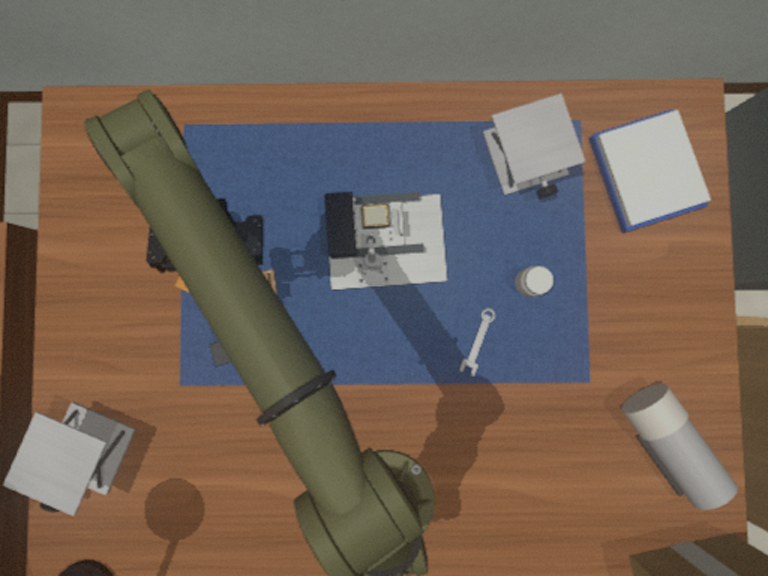

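The final pictures show the bar in its stand (345,225), the handle shut (408,280), and the tray in. Bottle, jar and wrench are at the same pixels as at the start. I hand in after one height check on the saved picture.

```bash
python3 - <<'E'
from m import *
c,t=pickle.load(open("a21.pkl","rb")); d=pickle.load(open("c0.pkl","rb"))
for n,cc in (("start",d["side"]),("end",c)):
    w=cloud(cc).reshape(-1,3); k=w[(abs(w[:,0]-.476)<.012)&(abs(w[:,1]-.295)<.012)&(w[:,2]>.1)]; print(n,"bar top z",np.percentile(k[:,2],[50,90]).round(4))
env.sign_off(); print(env.get_obs()["time_s"])
E
```

```text
start bar top z [0.1748 0.1763]
end bar top z [0.1755 0.1766]
the job is handed in; nothing more can be done
the job is handed in; nothing more can be done
```

I did all three parts of the job and handed it in at about 31 s of the 61 s allowed; no verdict is reported.

- **Tray:** I pushed it at the tab until the gripper stopped moving while the force climbed to 12 N. Its outer face reads about y -70 to -76 mm in the dock frame, where the nominal home position is -78. Against the stop it could only read -75, so the cameras are a few mm off here, but on the home side of the mark.
- **Clamp:** I slipped the bar over the handle down to the collar and threw it along its arc until the force built up against the stop. The handle now measures 0.22 rad past vertical, which is shut (0.72 rad).
- **Bar:** It stands upright and released in the stand pocket, about 1 mm from the centre. Its top is at the same height as at the start to within 1 mm.
- **Bystanders:** The bottle, jar and wrench look unmoved in the side view. The arm hides the bottle in the final top view.

Two things didn't go to plan:
- **First carry:** Joint 2 hit its limit before the bar could lean far enough. I put the bar back and gripped it again with the tool pitched 28.5° against it.
- **End of the throw:** Joint 6 came near its limit, so I finished the throw mostly by translation, with a lighter grip that let the bar pivot in the pads.

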